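# Crank the lift table level and light the lamp

## Task

A long board is to be drilled: swing the folded handle of the lift's crank fully out so that it stands up from the crank arm, and only then turn the crank by it (clockwise as you face the slope raises the lift table) until the lift table's top is level with the drill stand's table beside it. Then switch the lamp on by flipping the big bat toggle over its centre to the other side. Leave the crank handle standing out, let go of everything, and do not disturb the bottle, box, mug and jar.

Things in the scene. Friction and masses are not known exactly. Their poses are not given: they have to be found in the camera images.
- lift: Fixed wooden bench lift. Origin on the bench under the middle of its sloping plywood face; x runs from its sloping front towards the lift table behind, z up. The face (170 mm along the slope, 190 mm wide) slopes 30 deg towards the lift's -x: its outward normal is (-0.5, 0, 0.866) in this frame; its centre, on the crank axis, is 85 mm above the bench.
- lamp_bar (a point): Middle of the underside of the lamp bar over the rear part of the slope: 50 (x) x 230 (y) x 24 mm, underside 298 mm above the bench, on a 24 mm post 103 mm to its -y and 75 mm to its +x (lift's axes). A gripper upright over the upper half of the crank's circle would hit it; one leaning back along the slope's normal clears it.
- crank_hub (a point): Point on the crank axis, 33 mm out from the sloping face, level with the handle's pivot. The steel crank arm is a 20 mm wide, 8 mm thick bar whose upper side is 20 mm off the face; handle pivot 70 mm from the axis. The arm runs 25 mm past the axis the other way. Hub boss 26 mm in diameter.
- crank (a joint): Crank angle, rad: grows clockwise as seen facing the slope from outside; each turn clockwise raises the lift table 30 mm (4.77 mm per rad). Turns with some friction (about 0.16 N m upwards, 2 to 3 N at the handle) and stays where it is left.
- handle_pivot (a point): Pivot of the folding handle on the end of the crank arm, in a 32 mm wide steel fork; its hinge axis is parallel to the face and square to the arm.
- handle_grip (a point): Point on the handle's axis 60 mm from the pivot; its x axis points along the handle away from the pivot. The handle is a steel rod, 100 mm long, with a free-spinning dark wooden sleeve, 24 mm in diameter, 22 to 97 mm from the pivot. Folded, it lies over the arm from the pivot across the hub, its axis 33 mm off the face.
- handle (a joint): Fold angle of the handle, rad: 0 folded over the arm, 1.57 (its stop) standing square out from the face. Stiff friction hinge (0.24 N m, 4 N at 60 mm): it stays where it is left.
- table_top (a point): Middle of the top of the lift table, a plywood plate 180 x 180 x 18 mm that moves straight up and down.
- stand_top (a point): Point on the top of the drill stand's wooden table (180 x 150 mm), the height to match. The stand is fixed beside the lift on its +y side; its column and head rise to 385 mm above the bench.
- switch_box: Fixed grey box of the lamp switch, 80 (x) x 110 (y) x 50 mm high; origin under its middle, z up. The bat pivots 48 mm above its origin and swings in the box's y-z plane.
- toggle_tip (a point): Near the round tip of the steel bat, 75 mm from its pivot. The bat is 79 mm long, 12 mm in diameter at the foot and 19 mm at the tip.
- toggle (a joint): Bat angle from upright, rad: -0.45 off (leaning to the box's -y), +0.45 on (leaning to its +y). It falls over to either side from its centre and rests there; about 2 N at the tip takes it over.
- glue_bottle: Loose white bottle, 60 mm diameter, 150 mm high; origin under its middle. Leave alone.
- game_box: Loose cardboard box 100 x 140 x 40 mm; origin under its middle. Leave alone.
- mug: Loose blue mug, 80 mm diameter, 90 mm high; origin under its middle. Leave alone.
- wood_jar: Loose wooden jar, 72 mm diameter, 66 mm high; origin under its middle. Leave alone.

How it is judged:
On the way, in this order (a step that is already met when the one before it is completed fails the run):
1. the crank handle stands fully out (over 1.35 rad) (value of joint handle above 1.35 rad), for 0.1 s.
2. the lift table is level with the drill stand's table to 4 mm, the handle still out (z of table_top in the frame of stand_top between -0.004 and 0.004 m and value of joint handle above 1.2 rad and value of joint toggle below 0 rad), for 0.3 s.
3. the bat toggle is over on its other side (value of joint toggle above 0.35 rad), for 0.2 s.
At the end, for the whole second after the job is handed in: The lift table's top is within 4 mm of the height of the drill stand's table, the crank handle stands out (over 1.2 rad), the bat toggle leans to its other side (over +0.35 rad), and the crank is at rest (z of table_top in the frame of stand_top between -0.004 and 0.004 m and value of joint handle above 1.2 rad and value of joint toggle above 0.35 rad and velocity of joint crank between -0.05 and 0.05 rad/s); the robot touches nothing.
It fails at once if the lift table is moved more than 5 mm (a sixth of a turn) while the crank handle is still folded (under 1.0 rad) (distance of table_top from where it was at the start of the episode above 0.005 m and value of joint handle below 1 rad).
It fails at once if a bystander (bottle, box, mug, jar) is moved more than 30 mm (distance of any of glue_bottle, game_box, mug, wood_jar from where it was at the start of the episode above 0.03 m).
It also fails if it takes over 72 s, if anything falls off the work surface, if the arm or the gripper's body presses on something with over 40 N, if the wrist force passes 120 N, or if a joint passes its speed limit or range.

## Robot

A 7-joint arm with a two-finger parallel gripper is mounted at the origin on the work surface. World frame = base frame: x ahead of the robot, y to its left, z up, the work surface at z = 0. Lengths are in m, angles in rad, forces in N, time in s.
With the tool pointing down it reaches from about 0.4 to 0.9 m from the base axis. Payload 5.6 kg.
Tool frame: the origin (TCP) lies on the centre line of the jaws, within the pads' length; the fingertips stand 17 mm ahead of it and the grasp point (between the pads) lies 2 mm behind it; x points along the fingers, y is the direction in which the jaws open and shut, and the axes are right-handed (so a half turn about x gives the same grasp; the last joint's range is limited). The gripper opens to 92 mm and grips with 3 to 60 N. Pads are 20 mm wide; open, the fingers measure 128 mm over their backs; the gripper's body (75 mm by 189 mm) begins 69 mm behind the grasp point.
Start: joints at [1.088, 0.468, -0.012, 1.603, 0.006, 1.071, -0.056], TCP at [0.277, -0.588, 0.232] pointing down, gripper open.
Joint ranges: [-2.53, 2.53], [-0.31, 2.02], [-1.57, 1.55], [0.28, 2.44], [-1.29, 4.43], [0.15, 1.84], [-2.92, 2.92]. Speed limits (rad/s): [2.57, 2.57, 3.14, 3.14, 3.14, 3.14, 3.14].

## Interface

Orientations are given as a 3x3 rotation matrix whose columns are the frame's x, y, z axes.
In Python, from cell import observe, grab_frame, camera_model, job_done, trace, landmark_of gives the robot as it stands.
- The arm moves only by the tool drive_tool, never from a script. Its argument "deltas" is a list of rows, each an object of numbers: "hand": the opening, from 0 (shut) to 1 (fully open); "tx", "ty", "tz": the shift along the tool's x, y, z in cm; "rx", "ry", "rz": the turn, a rotation vector about the tool's x, y, z in rad. A call has exactly 5 rows; each row is the pose to reach, as a shift and turn from the pose commanded when the call began, along the tool's axes at that moment; what a row does not reach only later rows make up. A row lasts 1/10 s, in which the tool goes at most 50 mm and 8.59 degrees, less where a joint would pass 70% of its speed; a pose out of reach is approached as far as the arm can. A call with a gripper value outside its range is refused whole. The fingers move at their own pace and stop on an object; "squeeze" is the grip in N (left out, the last holds). Time passes only in rows, so rows that repeat a pose let the fingers close, or fill a call up. It gives the time, the measured TCP pose, the force and the opening at its end, in the units of the state.
- observe(): the state, without advancing time (a new reading comes with each control period).
- grab_frame(name): name is "side" or "top" or "wrist"; returns (picture, depth): 400x640x3 uint8, red, green, blue; 400x640 float32, m along the optical axis (not along the pixel's ray), 0 where there is no reading.
- camera_model(name): a dict with "K" (3x3 intrinsics, pixels), "cam_to_world" (4x4, takes a point from camera to world coordinates). Camera axes: x right, y up, looking along -z (the intrinsics and any distortion apply to the point x, -y, -z); pixel columns grow to the right and rows downward; lengths in m; the calibration is good to about 2 mm. A picture is of the moment at which its call begins: read the wrist's pose just before it. camera_model takes no time and is no camera call; for the wrist camera it gives the pose at the moment of the call.
- job_done(): hands the job in, once; it reports no verdict.
Trained networks look in the newest picture that a camera, given by its name, has taken for a name from the list of things; names that differ only in an ending like _2 or _b are one class to them, and where a whole thing is asked for, a point or a joint stands for the part that bears it (a point fixed in the world has none). Each returns a list of dicts, best first, with "score" (0 to 1); they miss things now and then, are a little off and sometimes report something else, mostly with a low value. They report only what shows in the picture. A call takes as long as a camera call.
- trace(camera, thing): "mask" (400x640 bool, what is visible of it) and "box" ([centre column, centre row, width, height] in pixels, round what is visible of it).
- landmark_of(camera, thing): "position" ([column, row] in pixels: a listed point, or the origin of a listed thing).
The state is a dict: "t": time; "joint_positions": joint angles; "qvel": joint speeds; "joint_torque": joint torques, N m; "position": TCP position; "eef_rot": TCP orientation; "ft_force": force on the tool from outside, world axes, zero at the start; "moment": the same for the moment, N m; "grip_width": finger opening in m.
Only numpy, scipy, OpenCV 4.12 (cv2) and the standard library are available. Lean on these libraries where they do the work, as an engineer would, in place of code of your own. Each camera call takes 0.05 s, during which the arm holds its last target.

## Working session

There is one attempt and no reset: what is moved stays moved. The work goes in short steps, Python scripts to look and compute and a tool call to move; the robot and the scene stay as the last step left them, time stands still between calls to the robot, and variables do not carry over. Pictures are saved under pics/ and viewed, and the job is handed in when it is done.

Besides the shell and the picture viewer there is one more tool, called after ">>>" in YAML: its name, and indented under it one key for each argument. drive_tool: Moves the arm, as the interface text tells. Its arguments: {"type":"object","properties":{"deltas":{"type":"array"},"squeeze":{"type":"number"}},"required":["deltas"]}

```bash
ls; mkdir -p pics; python3 - <<'E'
from cell import *
import cv2
o=observe(); print(o)
for n in ("side","top","wrist"):
    p,d=grab_frame(n); cv2.imwrite(f"pics/{n}0.png",p[:,:,::-1]); m=camera_model(n); print(n,m)
E
```

```text
pics
{'t': 0.0, 'joint_positions': array([ 1.08798095,  0.46834636, -0.01161848,  1.60364152,  0.00603123,
        1.071414  , -0.05628201]), 'qvel': array([ 2.14405019e-03,  2.81490492e-05, -1.42329467e-03, -4.15033152e-04,
       -1.22640518e-03, -2.17557276e-03, -6.05854208e-04]), 'joint_torque': array([-4.71993153e-04, -5.20574963e+01, -1.30950238e-02, -2.43757582e+01,
       -5.66718145e-02,  1.71171018e-02,  1.69982882e-04]), 'position': array([ 0.27644831, -0.58765419,  0.23065294]), 'eef_rot': array([[-8.84149017e-04,  4.25756321e-01, -9.04837429e-01],
       [ 1.53921923e-03, -9.04836131e-01, -4.25757215e-01],
       [-9.99998425e-01, -1.76917599e-03,  1.44677660e-04]]), 'ft_force': array([ 0.24217488, -0.19240808, -0.25396109]), 'moment': array([ 0.02601937, -0.00935928, -0.04732895]), 'grip_width': 0.09195075541614686}
side {'K': array([[410.96566744,   0.        , 315.73712987],
       [  0.        , 410.96566744, 197.38946409],
       [  0.        ,   0.        ,   1.        ]]), 'cam_to_world': array([[-0.89549435,  0.34852946, -0.27679791,  0.20543294],
       [-0.4446
[... 421 characters left out ...]
0.99977637,  0.01053345, -0.01833741, -0.0130596 ],
       [-0.01751802,  0.07322054,  0.99716191,  1.18704587],
       [ 0.        ,  0.        ,  0.        ,  1.        ]])}
wrist {'K': array([[338.05804342,   0.        , 317.00234301],
       [  0.        , 338.05804342, 204.66129555],
       [  0.        ,   0.        ,   1.        ]]), 'cam_to_world': array([[ 4.25876734e-01,  8.68832354e-01,  2.52506133e-01,
         3.47984811e-01],
       [-9.04780822e-01,  4.09208358e-01,  1.17983829e-01,
        -5.54966525e-01],
       [-8.19451821e-04, -2.78709275e-01,  9.60375171e-01,
         3.84514028e-01],
       [ 0.00000000e+00,  0.00000000e+00,  0.00000000e+00,
         1.00000000e+00]])}
```

View pics/side0.png

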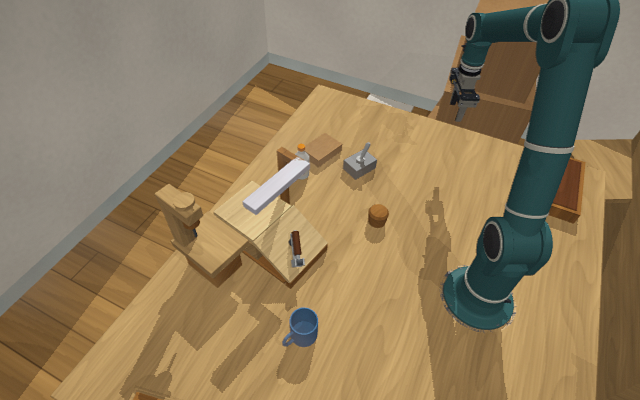

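View pics/top0.png

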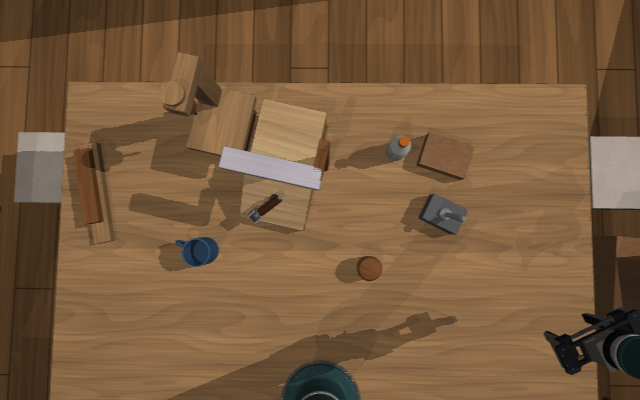

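```bash
cat > h.py <<'E'
from cell import *
import numpy as np, cv2
def back(n,u,v,d,m=None):
    m=m or camera_model(n); K=m['K']; c=np.array([(u-K[0,2])/K[0,0]*d,-(v-K[1,2])/K[1,1]*d,-d,1]); return (m['cam_to_world']@c)[:3]
def proj(n,p,m=None):
    m=m or camera_model(n); q=np.linalg.inv(m['cam_to_world'])@np.append(p,1); K=m['K']; return K[0,0]*q[0]/-q[2]+K[0,2],-K[1,1]*q[1]/-q[2]+K[1,2]
def tri(obs):
    A=[];b=[]
    for n,(u,v) in obs:
        m=camera_model(n);o=m['cam_to_world'][:3,3];r=back(n,u,v,1,m)-o;r/=np.linalg.norm(r);P=np.eye(3)-np.outer(r,r);A.append(P);b.append(P@o)
    p=np.linalg.lstsq(np.vstack(A),np.hstack(b),rcond=None)[0]
    return p
E
python3 - <<'E'
from h import *
np.set_printoptions(precision=4,suppress=True)
D={n:grab_frame(n)[1] for n in("side","top")}
np.savez('d0.npz',**D)
for t in ["lift","crank_hub","handle_pivot","handle_grip","table_top","stand_top","switch_box","toggle_tip","lamp_bar"]:
    s=[]
    for n in D:
        L=landmark_of(n,t)
        for l in L[:1]:
            u,v=l['position']; d=D[n][int(round(v)),int(round(u))]
            print(t,n,round(l['score'],2),np.round([u,v],1),back(n,u,v,d),d); s.append((n,(u,v)))
    if len(s)>1: print('   tri',tri(s))
print(observe()['t'])
E
```

```text
lift side 0.65 [291.5 253.8] [0.5653 0.1741 0.0855] 1.277056
lift top 0.55 [280.3 202.4] [0.5737 0.1189 0.08  ] 1.1106954
   tri [0.5839 0.1299 0.0097]
crank_hub side 0.64 [291.2 240.9] [0.5826 0.1432 0.1043] 1.2857991
crank_hub top 0.88 [272.8 202.8] [0.5697 0.1333 0.1286] 1.0622164
   tri [0.5772 0.1396 0.1018]
handle_pivot side 0.67 [295.9 259.5] [0.5388 0.1941 0.1002] 1.2468405
handle_pivot top 0.69 [253.1 216.9] [0.5317 0.1916 0.0967] 1.0923077
   tri [0.5352 0.1925 0.0997]
handle_grip side 0.73 [295.6 246. ] [0.5575 0.1605 0.1159] 1.2598507
handle_grip top 0.55 [269.3 202.5] [0.5707 0.1435 0.1239] 1.0671988
   tri [0.5692 0.147  0.091 ]
table_top side 0.88 [252.5 207.1] [0.6474 0.2256 0.3251] 1.0875539
table_top top 0.75 [267.1 202.4] [0.5711 0.15   0.1205] 1.0706844
   tri [0.6186 0.1609 0.267 ]
stand_top side 0.66 [224.7 233.6] [0.7594 0.2373 0.1477] 1.2463765
stand_top top 0.97 [233.9 133.7] [0.7527 0.2386 0.1501] 1.0560935
   tri [0.7545 0.2391 0.1521]
switch_box side 0.61 [359.1 168.4] [ 0.5311 -0.3013  0.0507] 1.5739087
switch_box top 0.78 [437.5 212.5] [ 0.5512 -0.3297  0.05  ] 1.1307445
   tri [ 0.5486 -0.3441  0.0042]
toggle_tip side 0.54 [368.7 143.9] [ 0.5295 -0.3763  0.1167] 1.5675468
toggle_tip top 0.41 [462.6 218.8] [ 0.5327 -0.3776  0.1187] 1.0600613
   tri [ 0.5318 -0.38    0.1128]
lamp_bar side 0.92 [279.2 187.3] [0.6195 0.1322 0.3254] 1.134622
lamp_bar top 0.59 [269.7 171.6] [0.6282 0.1145 0.3244] 0.87095475
   tri [0.6301 0.1171 0.3052]
1.15
```

```bash
cat >> h.py <<'E'
def cloud(n,d,m=None):
    m=m or camera_model(n);K=m['K'];v,u=np.mgrid[0:400,0:640]
    c=np.stack([(u-K[0,2])/K[0,0]*d,-(v-K[1,2])/K[1,1]*d,-d,np.ones_like(d)],-1)
    P=(c@m['cam_to_world'].T)[...,:3]; P[d==0]=np.nan; return P
E
python3 - <<'E'
from h import *
np.set_printoptions(precision=4,suppress=True)
D=np.load('d0.npz')
for n in("side","top"):
    P=cloud(n,D[n]);X=P.reshape(-1,3)
    def rect(lo,hi,x0,x1,y0,y1,name):
        k=(X[:,2]>lo)&(X[:,2]<hi)&(X[:,0]>x0)&(X[:,0]<x1)&(X[:,1]>y0)&(X[:,1]<y1)
        q=X[k]
        if len(q)<10: print(n,name,'few');return
        r=cv2.minAreaRect((q[:,:2]*1000).astype(np.float32)); print(n,name,len(q),np.round(r[0],1),np.round(r[1],1),round(r[2],2),'z',np.median(q[:,2]))
    rect(.312,.335,.5,.75,-.1,.3,'bar')
    rect(.14,.16,.65,.9,.1,.4,'stand')
    for lo in np.arange(.08,.16,.01): rect(lo,lo+.01,.66,.9,0,.2,'table%.2f'%lo)
    # slope plane ransac
    k=(X[:,0]>.46)&(X[:,0]<.68)&(X[:,1]>.0)&(X[:,1]<.25)&(X[:,2]>.03)&(X[:,2]<.15)
    q=X[k];rng=np.random.default_rng(0);best=0
    for _ in range(500):
        a,b,c=q[rng.choice(len(q),3,False)];w=np.cross(b-a,c-a);l=np.linalg.norm(w)
        if l<1e-6: continue
        w/=l
        w*=np.sign(w[2])
        if w[2]<.8 or w[2]>.93: continue
        s=(abs((q-a)@w)<.003).sum()
        if s>best: best=s;B=(a,w)
    a,w=B;i=abs((q-a)@w)<.004;g=q[i].mean(0);w=np.linalg.svd(q[i]-g)[2][2];w*=np.sign(w[2])
    print(n,'slope',best,g,w,'yaw',np.degrees(np.arctan2(-w[1],-w[0])))
    rect(.045,.054,.48,.62,-.42,-.26,'sw')
E
```

```text
side bar 1404 [663.  109.8] [234.1 112.8] 79.9 z 0.3241022576118492
side stand 2267 [787.2 278.5] [151.8 181.9] 77.46 z 0.1474308454026012
side table0.08 few
side table0.09 21 [763.1  93.7] [199.8 154.9] 84.42 z 0.09568241715564452
side table0.10 26 [768.6  87.9] [201.9 153.5] 81.0 z 0.10711722997426676
side table0.11 258 [758.4 100.4] [198.9 195.9] 89.9 z 0.11891070915067503
side table0.12 1675 [757.3 100.1] [198.1 196.3] 89.2 z 0.12311599891951963
side table0.13 13 [692.   85.1] [170.2 113.5] 69.71 z 0.13434573920653903
side table0.14 41 [753.2 115.3] [269.1  50.5] 46.64 z 0.1467599283734773
side table0.15 few
side slope 1927 [0.5915 0.1391 0.0878] [-0.4936  0.1006  0.8639] yaw -11.516292027793376
side sw 332 [ 547.2 -347.4] [110.8  86. ] 62.88 z 0.04980645511522441
top bar 2653 [668.  107.9] [230.4 112.1] 77.87 z 0.3244577369659639
top stand 3073 [788.6 278.5] [151.8 180.4] 77.42 z 0.14782925592113627
top table0.08 few
top table0.09 few
top table0.10 few
top table0.11 212 [769.1 105.9] [198.1 151.6] 77.76 z 0.11934347013857183
top table0.12 3326 [767.9 106.3] [198. 153.] 77.85 z 0.12326455638843359
top table0.13 23 [759.7 148.8] [207.7  41.8] 32.65 z 0.13492707620894362
top table0.14 69 [829.9 193.9] [11.4 66.4] 89.05 z 0.14721139503782776
top table0.15 few
top slope 2191 [0.5767 0.1341 0.0801] [-0.4912  0.1041  0.8648] yaw -11.961546148325398
top sw 859 [ 548.  -347.9] [110.6  80.4] 63.54 z 0.049807926748981046
```

```bash
python3 - <<'E'
import cv2
a=cv2.imread('pics/side0.png')[180:300,190:350];b=cv2.imread('pics/top0.png')[80:240,150:480]
cv2.imwrite('pics/c1.png',cv2.resize(a,None,fx=5,fy=5,interpolation=2)[:600]);cv2.imwrite('pics/c2.png',cv2.resize(b,None,fx=2.4,fy=2.4))
E
```

```text
(no output)
```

View pics/c1.png

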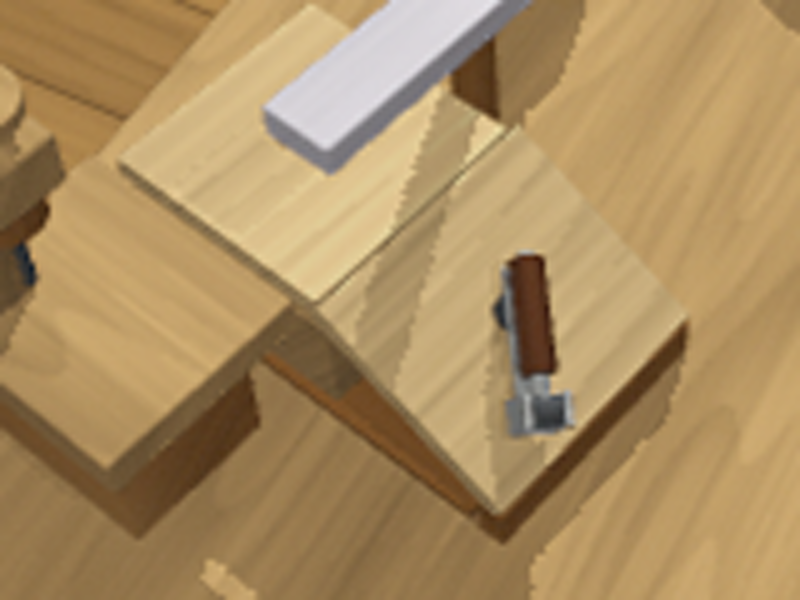

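View pics/c2.png

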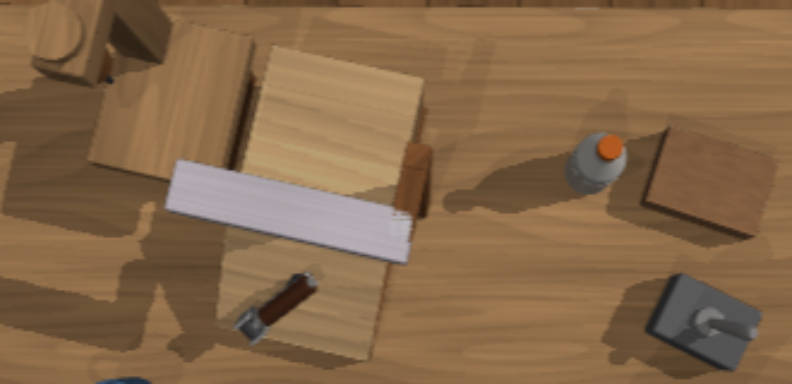

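```bash
python3 - <<'E'
from h import *
np.set_printoptions(precision=4,suppress=True)
D=np.load('d0.npz');yaw=np.radians(-12.2);ex=np.array([np.cos(yaw),np.sin(yaw),0]);ey=np.array([-np.sin(yaw),np.cos(yaw),0]);ez=np.array([0,0,1.])
n=-.5*ex+.866*ez;s=.866*ex+.5*ez
for c in("side","top"):
    X=cloud(c,D[c]).reshape(-1,3)
    a=X@ex;b=X@ey;z=X[:,2]
    k=(a>.42)&(a<.68)&(b>.1)&(b<.42)&(z>.03)&(z<.14)
    q=X[k];off=q@n
    h,e=np.histogram(off,bins=np.arange(.0,-.5,-.002)[::-1]);o=e[h.argmax()]+.001
    i=abs(off-o)<.004;o=np.median(off[i]);f=q[i];
    print(c,'off',o,'b ext',np.percentile(f@ey,[0,.5,2,98,99.5,100]),'s ext',np.percentile(f@s,[0,.5,2,98,99.5,100]))
    # center: n.p=o, z=.085
    A=(.866*.085-o)/.5
    # bar
    kb=(abs(z-.323)<.006)&(a>.4)&(a<.8)&(b>.1)&(b<.4); print(' center a',A,'bar a',np.percentile(a[kb],[0,1,99,100]),'b',np.percentile(b[kb],[0,1,99,100]))
    kt=(abs(z-.1235)<.003)&(a>.65)&(a<.9)&(b>.1)&(b<.42); print(' table a',np.percentile(a[kt],[0,1,99,100]),'b',np.percentile(b[kt],[0,1,99,100]),np.median(z[kt]))
    # steel/handle: points above face 
    hh=X[(off:=X@n)>-9] if 0 else X[(X@n-o>.012)&(X@n-o<.06)&(a>A-.09)&(a<A+.09)&(b>.15)&(b<.36)]
    print(' handle pts',len(hh)); u=hh@s-(A*.866+.085*.5);v=hh@ey;w=hh@n-o
    for r in np.c_[u,v,w][::max(1,len(hh)//40)]: print('   ',r)
E
```

```text
side off -0.19858169819870625 b ext [0.1603 0.1626 0.1655 0.3511 0.3971 0.4197] s ext [0.4264 0.4299 0.4321 0.5981 0.6041 0.6086]
 center a 0.5443833963974125 bar a [0.572  0.5728 0.679  0.6854] b [0.1307 0.1336 0.361  0.363 ]
 table a [0.6501 0.6509 0.8018 0.8043] b [0.1341 0.166  0.3462 0.3484] 0.12305480240258648
 handle pts 353
    [0.025  0.2394 0.0376]
    [0.014  0.2317 0.038 ]
    [0.0122 0.2367 0.0435]
    [0.0103 0.2406 0.0467]
    [0.0098 0.2432 0.0422]
    [0.0095 0.2465 0.0389]
    [0.0077 0.2511 0.0436]
    [0.008  0.2579 0.048 ]
    [0.0074 0.2597 0.0416]
    [0.0093 0.2656 0.0386]
    [0.0095 0.262  0.0148]
    [-0.005   0.2574  0.0485]
    [-0.0056  0.2598  0.0433]
    [-0.0016  0.2678  0.0394]
    [-0.0009  0.2679  0.0238]
    [-0.0013  0.2709  0.0197]
    [-0.0162  0.2628  0.0459]
    [-0.0165  0.2664  0.0433]
    [-0.0161  0.2728  0.0469]
    [-0.0147  0.2766  0.0395]
    [-0.0148  0.281   0.0389]
    [-0.0151  0.2843  0.0357]
    [-0.0173  0.2798  0.0149]
    [-0.0316  0.2732  0.0445]
    [-0.0314  0.2787  0.0462]
    [-0.0313  0.2835  0.0464]
    [-0.0313  0.288
[... 1430 characters left out ...]
9  0.0431]
    [-0.0057  0.2515  0.0431]
    [-0.0157  0.2758  0.0419]
    [-0.042   0.3116  0.0153]
    [-0.0179  0.2801  0.0458]
    [-0.0159  0.257   0.0383]
    [-0.0247  0.286   0.0419]
    [-0.0188  0.2615  0.0411]
    [-0.029   0.2885  0.041 ]
    [-0.0235  0.2641  0.0396]
    [-0.0303  0.29    0.0452]
    [-0.0259  0.266   0.042 ]
    [-0.0394  0.2943  0.0363]
    [-0.0433  0.3118  0.0435]
    [-0.04    0.288   0.0383]
    [-0.05    0.3103  0.0364]
    [-0.0522  0.2882  0.0218]
    [-0.0472  0.3027  0.0438]
    [-0.0571  0.2832  0.0164]
    [-0.0526  0.288   0.0329]
    [-0.0509  0.2885  0.0422]
    [-0.0546  0.2883  0.0412]
    [-0.0547  0.2844  0.045 ]
    [-0.0644  0.2898  0.0419]
```

```bash
cat >> h.py <<'E'
from scipy.spatial.transform import Rotation as Ro
np.set_printoptions(precision=3,suppress=True)
yaw=np.radians(-12.2);ex=np.array([np.cos(yaw),np.sin(yaw),0]);ey=np.array([-np.sin(yaw),np.cos(yaw),0]);ez=np.array([0,0,1.])
n=-.5*ex+.866*ez;s=.866*ex+.5*ez
C=.5441*ex+.2567*ey+.085*ez
def F(u,v,w): return C+u*s+v*ey+w*n
def face(p): p=np.asarray(p)-C; return np.array([p@s,p@ey,p@n])
def Rt(ang): # tool x=-n, y = ey rotated towards s by ang
    y=np.cos(ang)*ey+np.sin(ang)*s; x=-n; return np.c_[x,y,np.cross(x,y)]
def delta(R,p,o=None):
    o=o or observe(); R0=o['eef_rot']; return 100*R0.T@(p-o['position']), Ro.from_matrix(R0.T@R).as_rotvec()
th=np.radians(44)
d=np.array([np.cos(th),-np.sin(th)])
E
python3 - <<'E'
from h import *
print(C, face([.5352,.1925,.0997]))
t,r=delta(Rt(th),F(*(d*.008),.20)); print(F(*(d*.008),.20),t,r,np.linalg.norm(r),observe()['t'])
E
```

```text
[0.586 0.136 0.085] [-0.046  0.045  0.044]
[0.492 0.151 0.261] [ -2.956 -57.679 -50.933] [-1.677  0.034  0.592] 1.7788480832360734 1.15
```

>>> drive_tool:
  deltas:
    - {"tx": -3, "ty": -10, "tz": -9, "rx": -0.15, "hand": 0.6}
    - {"tx": -4, "ty": -15, "tz": -13, "rx": -0.3, "rz": 0.1}
    - {"tx": -4, "ty": -19, "tz": -17, "rx": -0.45, "rz": 0.15}
    - {"tx": -4, "ty": -23, "tz": -20, "rx": -0.6, "rz": 0.2}
    - {"tx": -4, "ty": -26, "tz": -23, "rx": -0.7, "rz": 0.2}

```text
invalid input
```

```bash
python3 - <<'E'
from h import *
o=observe();print(o['joint_positions'],o['position'],o['t'])
t,r=delta(Rt(th),F(*(d*.008),.20)); print(t,r)
E
```

```text
[ 1.088  0.467 -0.012  1.603  0.006  1.071 -0.056] [ 0.277 -0.588  0.232] 1.15
[ -2.956 -57.679 -50.933] [-1.677  0.034  0.592]
```

>>> drive_tool:
  deltas:
    - {"hand": 0.6, "tx": -3, "ty": -5, "tz": -4, "rx": -0.15, "ry": 0, "rz": 0}
    - {"hand": 0.6, "tx": -4, "ty": -9, "tz": -8, "rx": -0.3, "ry": 0, "rz": 0.05}
    - {"hand": 0.6, "tx": -4, "ty": -13, "tz": -11, "rx": -0.45, "ry": 0, "rz": 0.1}
    - {"hand": 0.6, "tx": -4, "ty": -17, "tz": -14, "rx": -0.6, "ry": 0, "rz": 0.15}
    - {"hand": 0.6, "tx": -4, "ty": -20, "tz": -17, "rx": -0.7, "ry": 0, "rz": 0.2}

```text
t: 1.65
position: [0.3402, -0.3513, 0.2719]
eef_rot: [[0.141, 0.899, -0.416], [-0.139, -0.398, -0.907], [-0.98, 0.186, 0.069]]
ft_force: [2.0, -0.7, 0.3]
grip_width: 0.0555
```

```bash
python3 - <<'E'
from h import *
o=observe();print(o['joint_positions'],o['position'],o['t'])
t,r=delta(Rt(th),F(*(d*.008),.20)); print(t,r)
E
```

```text
[ 0.972  0.06  -0.253  2.063  0.036  0.822  0.275] [ 0.34  -0.351  0.272] 1.65
[ -3.783  -6.519 -51.895] [-0.973 -0.005  0.385]
```

>>> drive_tool:
  deltas:
    - {"hand": 0.6, "tx": -1, "ty": -1, "tz": -5, "rx": -0.14, "ry": 0, "rz": 0.04}
    - {"hand": 0.6, "tx": -1, "ty": -2, "tz": -10, "rx": -0.28, "ry": 0, "rz": 0.08}
    - {"hand": 0.6, "tx": -2, "ty": -3, "tz": -15, "rx": -0.42, "ry": 0, "rz": 0.15}
    - {"hand": 0.6, "tx": -2, "ty": -3, "tz": -20, "rx": -0.55, "ry": 0, "rz": 0.2}
    - {"hand": 0.6, "tx": -2, "ty": -3, "tz": -25, "rx": -0.68, "ry": 0, "rz": 0.27}

```text
t: 2.15
position: [0.414, -0.1144, 0.2701]
eef_rot: [[0.396, 0.891, 0.221], [-0.153, 0.302, -0.941], [-0.905, 0.339, 0.256]]
ft_force: [0.1, 0.2, 0.3]
grip_width: 0.0552
```

```bash
python3 - <<'E'
from h import *
o=observe();print(o['joint_positions'],o['position'],o['t'])
t,r=delta(Rt(th),F(*(d*.008),.20)); print(t,r)
E
```

```text
[ 0.729 -0.174 -0.536  2.321 -0.017  0.539  0.471] [ 0.414 -0.114  0.27 ] 2.15
[ -0.151  14.638 -23.437] [-0.294 -0.002  0.112]
```

>>> drive_tool:
  deltas:
    - {"hand": 0.6, "tx": 0, "ty": 3, "tz": -4, "rx": -0.1, "ry": 0, "rz": 0.04}
    - {"hand": 0.6, "tx": 0, "ty": 5, "tz": -8, "rx": -0.2, "ry": 0, "rz": 0.08}
    - {"hand": 0.6, "tx": 0, "ty": 8, "tz": -12, "rx": -0.294, "ry": 0, "rz": 0.112}
    - {"hand": 0.6, "tx": 0, "ty": 10, "tz": -16, "rx": -0.294, "ry": 0, "rz": 0.112}
    - {"hand": 0.6, "tx": 0, "ty": 12.5, "tz": -20, "rx": -0.294, "ry": 0, "rz": 0.112}

```text
t: 2.65
position: [0.4727, 0.0842, 0.2597]
eef_rot: [[0.476, 0.746, 0.466], [-0.107, 0.575, -0.811], [-0.873, 0.337, 0.353]]
ft_force: [-0.3, -1.5, -0.4]
grip_width: 0.0553
```

```bash
python3 - <<'E'
from h import *
o=observe();print(o['joint_positions'],o['position'],o['t'])
t,r=delta(Rt(th),F(*(d*.008),.15)); print(t,r)
E
```

```text
[ 0.731  0.    -1.128  2.242  0.576  0.546 -0.252] [0.473 0.084 0.26 ] 2.65
[ 5.089  5.367 -4.402] [-0.    -0.007  0.012]
```

>>> drive_tool:
  deltas:
    - {"hand": 0.6, "tx": 1, "ty": 2, "tz": -2, "rx": 0, "ry": 0, "rz": 0}
    - {"hand": 0.6, "tx": 2, "ty": 4, "tz": -4, "rx": 0, "ry": -0.007, "rz": 0.012}
    - {"hand": 0.6, "tx": 4, "ty": 5.4, "tz": -4.4, "rx": 0, "ry": -0.007, "rz": 0.012}
    - {"hand": 0.6, "tx": 5.1, "ty": 5.4, "tz": -4.4, "rx": 0, "ry": -0.007, "rz": 0.012}
    - {"hand": 0.6, "tx": 5.1, "ty": 5.4, "tz": -4.4, "rx": 0, "ry": -0.007, "rz": 0.012}

```text
t: 3.15
position: [0.5162, 0.1438, 0.2152]
eef_rot: [[0.483, 0.743, 0.464], [-0.104, 0.574, -0.812], [-0.87, 0.344, 0.354]]
ft_force: [-0.3, -0.2, -1.1]
grip_width: 0.0551
```

```bash
python3 - <<'E'
from h import *
o=observe();print(o['joint_positions'],o['position'],o['t'],face(o['position']))
m=camera_model('wrist');p,D=grab_frame('wrist');cv2.imwrite('pics/w1.png',p[:,:,::-1])
for t in ["crank_hub","handle_pivot","handle_grip"]:
    for l in landmark_of('wrist',t)[:1]:
        u,v=l['position'];q=back('wrist',u,v,D[int(v),int(u)],m);print(t,l['score'],u,v,face(q))
# points above face
X=cloud('wrist',D,m).reshape(-1,3);f=np.array((X-C))@np.c_[s,ey,n]
k=(abs(f[:,0])<.09)&(abs(f[:,1])<.09)&(f[:,2]>.038)&(f[:,2]<.05);g=f[k]
print(k.sum(),np.median(f[(abs(f[:,0])<.08)&(abs(f[:,1])<.08)&(abs(f[:,2])<.01)][:,2]))
print(cv2.minAreaRect((g[:,:2]*1000).astype(np.float32)), cv2.fitLine(g[:,:2].astype(np.float32),cv2.DIST_HUBER,0,.01,.01).ravel())
t,r=delta(Rt(th),F(*(d*.008),.038)); print(t,r)
E
```

```text
[ 0.413  0.311 -1.056  2.173  1.084  0.722 -0.802] [0.516 0.144 0.215] 3.15 [ 0.005 -0.007  0.148]
crank_hub 0.84 313.8 198.8 [-0.004 -0.003  0.045]
handle_pivot 0.62 310.6 110.1 [-0.054  0.042  0.044]
handle_grip 0.6 318.5 183.9 [-0.01   0.008  0.045]
3770 0.0006178604368899946
((-19.506601333618164, 13.41217041015625), (31.9682674407959, 110.74991607666016), 51.68416976928711) [ 0.784 -0.621 -0.024  0.017]
[11.165  0.134 -0.133] [-0.002 -0.002  0.002]
```

View pics/w1.png

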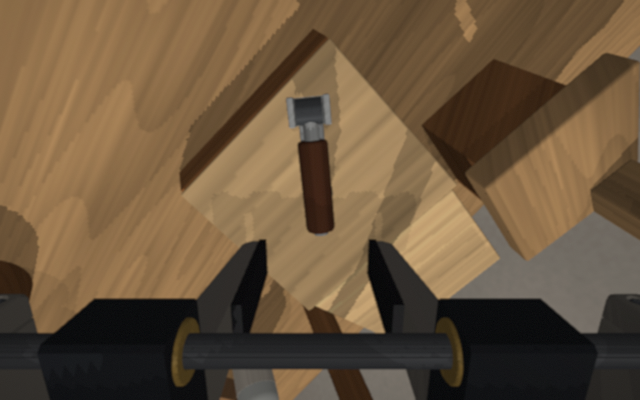

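```bash
sed -i 's/radians(44)/radians(39)/' h.py; python3 - <<'E'
from h import *
print(delta(Rt(th),F(*(d*.008),.038)))
E
```

```text
(array([11.165,  0.204, -0.136]), array([-0.089, -0.002,  0.002]))
```

>>> drive_tool:
  deltas:
    - {"hand": 0.6, "tx": 2, "ty": 0.2, "tz": -0.14, "rx": -0.089, "ry": 0, "rz": 0}
    - {"hand": 0.6, "tx": 5, "ty": 0.2, "tz": -0.14, "rx": -0.089, "ry": 0, "rz": 0}
    - {"hand": 0.6, "tx": 7.5, "ty": 0.2, "tz": -0.14, "rx": -0.089, "ry": 0, "rz": 0}
    - {"hand": 0.6, "tx": 9.5, "ty": 0.2, "tz": -0.14, "rx": -0.089, "ry": 0, "rz": 0}
    - {"hand": 0.6, "tx": 11.1, "ty": 0.2, "tz": -0.14, "rx": -0.089, "ry": 0, "rz": 0}

```text
t: 3.85
position: [0.5719, 0.1332, 0.1207]
eef_rot: [[0.486, 0.698, 0.525], [-0.106, 0.643, -0.758], [-0.867, 0.313, 0.387]]
ft_force: [-0.4, 0.5, -0.0]
grip_width: 0.0552
```

>>> drive_tool:
  deltas:
    - {"hand": 0.1, "tx": 0, "ty": 0, "tz": 0, "rx": 0, "ry": 0, "rz": 0}
    - {"hand": 0.1, "tx": 0, "ty": 0, "tz": 0, "rx": 0, "ry": 0, "rz": 0}
    - {"hand": 0.1, "tx": 0, "ty": 0, "tz": 0, "rx": 0, "ry": 0, "rz": 0}
    - {"hand": 0.1, "tx": 0, "ty": 0, "tz": 0, "rx": 0, "ry": 0, "rz": 0}
    - {"hand": 0.1, "tx": 0, "ty": 0, "tz": 0, "rx": 0, "ry": 0, "rz": 0}
  squeeze: 15

```text
t: 4.35
position: [0.5706, 0.133, 0.1209]
eef_rot: [[0.485, 0.699, 0.525], [-0.107, 0.644, -0.758], [-0.868, 0.311, 0.387]]
ft_force: [-3.3, -2.2, 2.5]
grip_width: 0.0234
```

```bash
python3 - <<'E'
from h import *
o=observe();print(o['joint_positions'],o['t'],face(o['position']),o['ft_force'],o['grip_width'])
pv=-.07*d
# arc: tcp stays offset (.038-.033) along n? grasp point on handle r=.078
for a in np.radians([0,12,24,36,48,60,72,84,94]):
    p=pv+d*.078*np.cos(a); w=.033+.005+.078*np.sin(a)
    print(np.degrees(a),delta(Rt(th),F(*p,w))[0])
p,D=grab_frame('wrist');cv2.imwrite('pics/w2.png',p[:,:,::-1])
E
```

```text
[ 0.263  0.556 -0.863  2.146  1.451  0.718 -0.977] 4.35 [ 0.005 -0.006  0.038] [-3.346 -2.216  2.505] 0.023362056815073525
0.0 [ 0.036  0.132 -0.005]
12.000000000000002 [-1.586  0.126 -0.178]
24.000000000000004 [-3.136  0.12  -0.684]
36.0 [-4.547  0.115 -1.502]
48.00000000000001 [-5.757  0.11  -2.595]
59.99999999999999 [-6.713  0.106 -3.915]
72.0 [-7.374  0.103 -5.406]
84.0 [-7.711  0.102 -7.001]
94.0 [-7.732  0.102 -8.361]
```

View pics/w2.png

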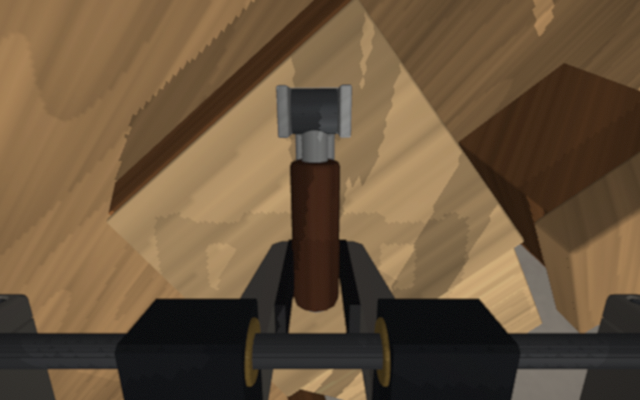

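>>> drive_tool:
  deltas:
    - {"hand": 0.1, "tx": -0.8, "ty": 0, "tz": -0.04, "rx": 0, "ry": 0, "rz": 0}
    - {"hand": 0.1, "tx": -1.6, "ty": 0, "tz": -0.18, "rx": 0, "ry": 0, "rz": 0}
    - {"hand": 0.1, "tx": -2.4, "ty": 0, "tz": -0.4, "rx": 0, "ry": 0, "rz": 0}
    - {"hand": 0.1, "tx": -3.15, "ty": 0, "tz": -0.68, "rx": 0, "ry": 0, "rz": 0}
    - {"hand": 0.1, "tx": -3.9, "ty": 0, "tz": -1.07, "rx": 0, "ry": 0, "rz": 0}

```text
t: 4.9
position: [0.5458, 0.1455, 0.1505]
eef_rot: [[0.485, 0.699, 0.526], [-0.107, 0.644, -0.758], [-0.868, 0.311, 0.387]]
ft_force: [-1.1, -5.1, -6.2]
grip_width: 0.0237
```

```bash
python3 - <<'E'
from h import *
o=observe();print(o['joint_positions'],o['t'],face(o['position']),o['ft_force'],o['grip_width'])
pv=-.07*d
for a in np.radians([36,48,60,72,84,94]):
    p=pv+d*.078*np.cos(a); w=.033+.005+.078*np.sin(a)
    print(np.degrees(a),delta(Rt(th),F(*p,w))[0])
p,D=grab_frame('wrist');cv2.imwrite('pics/w3.png',p[:,:,::-1])
E
```

```text
[ 0.278  0.479 -0.923  2.168  1.345  0.732 -0.932] 4.9 [-0.003  0.001  0.077] [-1.059 -5.142 -6.221] 0.023711778540245036
36.0 [-0.64   0.12  -0.397]
48.00000000000001 [-1.85   0.115 -1.491]
59.99999999999999 [-2.806  0.111 -2.812]
72.0 [-3.466  0.108 -4.303]
84.0 [-3.801  0.106 -5.899]
94.0 [-3.822  0.106 -7.258]
```

View pics/w3.png

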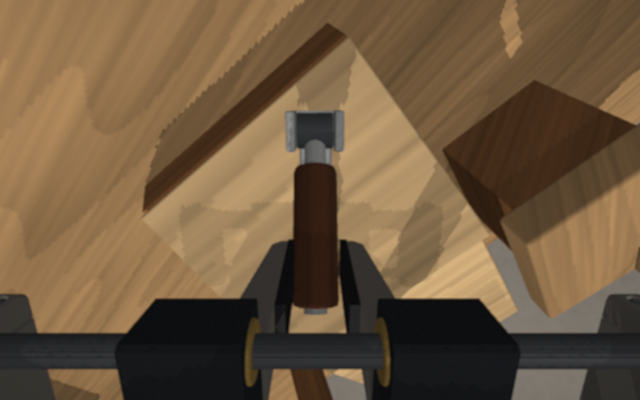

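>>> drive_tool:
  deltas:
    - {"hand": 0.1, "tx": -0.64, "ty": 0, "tz": -0.4, "rx": 0, "ry": 0, "rz": 0}
    - {"hand": 0.1, "tx": -1.3, "ty": 0, "tz": -0.9, "rx": 0, "ry": 0, "rz": 0}
    - {"hand": 0.1, "tx": -1.85, "ty": 0, "tz": -1.5, "rx": 0, "ry": 0, "rz": 0}
    - {"hand": 0.1, "tx": -2.35, "ty": 0, "tz": -2.1, "rx": 0, "ry": 0, "rz": 0}
    - {"hand": 0.1, "tx": -2.8, "ty": 0, "tz": -2.8, "rx": 0, "ry": 0, "rz": 0}

```text
t: 5.45
position: [0.518, 0.1691, 0.1644]
eef_rot: [[0.486, 0.699, 0.524], [-0.109, 0.644, -0.758], [-0.867, 0.311, 0.389]]
ft_force: [-0.3, -8.4, -1.3]
grip_width: 0.0235
```

>>> drive_tool:
  deltas:
    - {"hand": 0.1, "tx": -0.35, "ty": 0, "tz": -0.7, "rx": 0, "ry": 0, "rz": 0}
    - {"hand": 0.1, "tx": -0.65, "ty": 0, "tz": -1.5, "rx": 0, "ry": 0, "rz": 0}
    - {"hand": 0.1, "tx": -0.85, "ty": 0, "tz": -2.3, "rx": 0, "ry": 0, "rz": 0}
    - {"hand": 0.1, "tx": -1.0, "ty": 0, "tz": -3.1, "rx": 0, "ry": 0, "rz": 0}
    - {"hand": 0.1, "tx": -1.0, "ty": 0, "tz": -4.0, "rx": 0, "ry": 0, "rz": 0}

```text
t: 5.95
position: [0.493, 0.2019, 0.1593]
eef_rot: [[0.489, 0.697, 0.524], [-0.107, 0.644, -0.757], [-0.865, 0.315, 0.39]]
ft_force: [-3.1, -6.3, 9.2]
grip_width: 0.0227
```

```bash
python3 - <<'E'
from h import *
o=observe();print(o['joint_positions'],o['t'],face(o['position']),o['ft_force'],o['grip_width'],-.07*d)
for c in('wrist','side'):
  p,D=grab_frame(c);cv2.imwrite(f'pics/{c}4.png',p[:,:,::-1] if c=='wrist' else cv2.resize(p[160:300,180:380,::-1],None,fx=4,fy=4))
E
```

```text
[ 0.155  0.448 -0.979  2.204  1.297  0.817 -1.059] 5.95 [-0.054  0.045  0.117] [-3.129 -6.252  9.185] 0.022709251252789563 [-0.054  0.044]
```

View pics/wrist4.png

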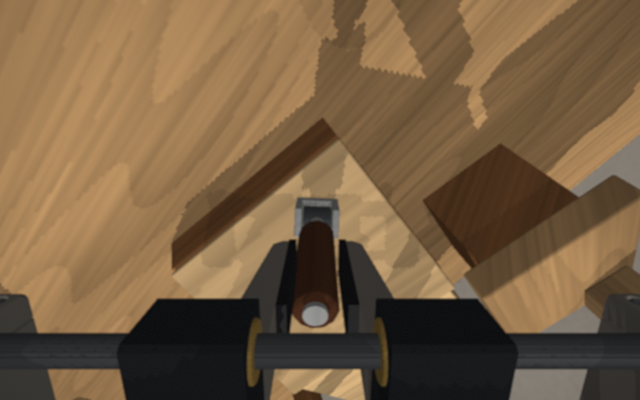

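View pics/side4.png

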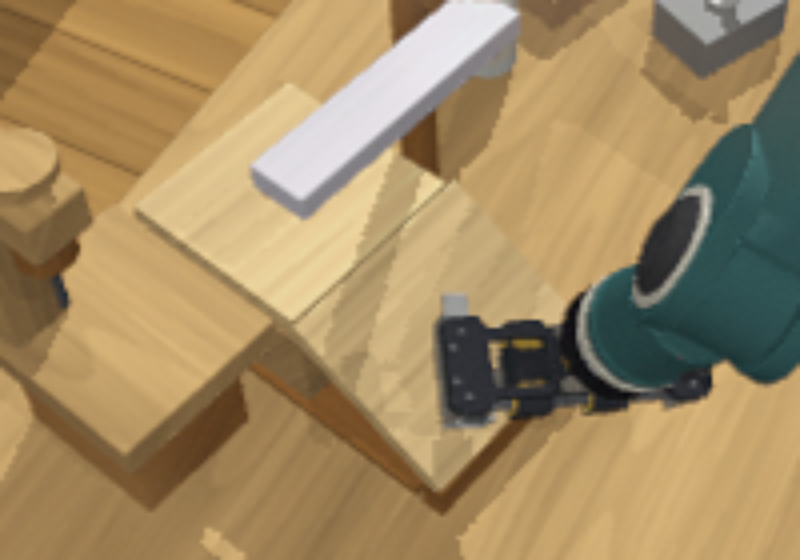

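>>> drive_tool:
  deltas:
    - {"hand": 0.1, "tx": 0.1, "ty": 0, "tz": -0.3, "rx": 0, "ry": 0, "rz": 0}
    - {"hand": 0.1, "tx": 0.2, "ty": 0, "tz": -0.6, "rx": 0, "ry": 0, "rz": 0}
    - {"hand": 0.1, "tx": 0.3, "ty": 0, "tz": -0.9, "rx": 0, "ry": 0, "rz": 0}
    - {"hand": 0.1, "tx": 0.4, "ty": 0, "tz": -1.0, "rx": 0, "ry": 0, "rz": 0}
    - {"hand": 0.1, "tx": 0.4, "ty": 0, "tz": -1.0, "rx": 0, "ry": 0, "rz": 0}

```text
t: 6.55
position: [0.4885, 0.212, 0.1505]
eef_rot: [[0.486, 0.695, 0.53], [-0.099, 0.646, -0.757], [-0.868, 0.316, 0.383]]
ft_force: [-4.5, 3.8, 2.6]
grip_width: 0.0088
```

```bash
python3 - <<'E'
from h import *
o=observe();f=o['ft_force'];print(o['joint_positions'],o['t'],face(o['position']),'force s,ey,n',f@s,f@ey,f@n,o['grip_width'],-.07*d)
m=camera_model('wrist');p,D=grab_frame('wrist');cv2.imwrite('pics/w5.png',p[:,:,::-1])
X=cloud('wrist',D,m);f=(X-C)@np.c_[s,ey,n]
dark=(p[...,0]>50)&(p[...,0]<130)&(p[...,2]<60)&(p[...,0]>1.6*p[...,2])&(abs(f[...,0]+.05)<.05)&(abs(f[...,1]-.045)<.05)&(f[...,2]>.05)&(f[...,2]<.14)
g=f[dark];print(len(g))
for w in np.arange(.05,.14,.01):
    k=g[abs(g[:,2]-w)<.005]
    if len(k)>5: print(round(w,3),len(k),np.median(k,0))
for t in ["handle_pivot","handle_grip"]:
    for l in landmark_of('wrist',t)[:1]:
        u,v=l['position'];print(t,l['score'],u,v,face(X[int(v),int(u)]))
E
```

```text
[ 0.124  0.469 -0.971  2.206  1.318  0.822 -1.095] 6.55 [-0.064  0.054  0.112] force s,ey,n -3.1903532585343335 2.771486483413354 4.819845254175214 0.008836791841313788 [-0.054  0.044]
50
0.13 50 [-0.05   0.045  0.131]
handle_pivot 0.84 315.9 242.7 [-0.06   0.049  0.062]
handle_grip 0.83 316.9 282.4 [-0.057  0.047  0.108]
```

View pics/w5.png

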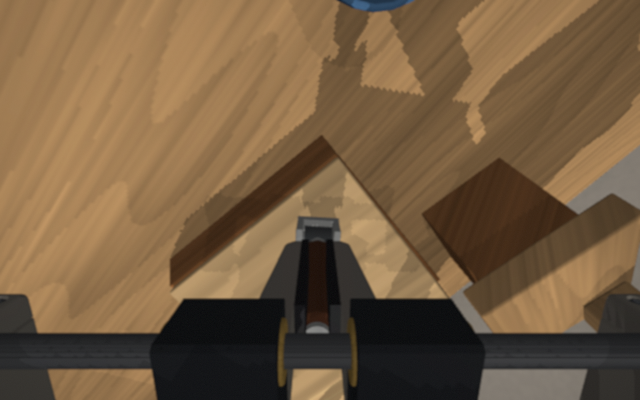

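>>> drive_tool:
  deltas:
    - {"hand": 0.6, "tx": 0, "ty": 0, "tz": 0, "rx": 0, "ry": 0, "rz": 0}
    - {"hand": 0.6, "tx": 0, "ty": 0, "tz": 0, "rx": 0, "ry": 0, "rz": 0}
    - {"hand": 0.6, "tx": 0, "ty": 0, "tz": 0.5, "rx": 0, "ry": 0, "rz": 0}
    - {"hand": 0.6, "tx": 0, "ty": 0, "tz": 1.2, "rx": 0, "ry": 0, "rz": 0}
    - {"hand": 0.6, "tx": 0, "ty": 0, "tz": 1.2, "rx": 0, "ry": 0, "rz": 0}

```text
t: 7.2
position: [0.4964, 0.1984, 0.1548]
eef_rot: [[0.486, 0.699, 0.524], [-0.106, 0.643, -0.759], [-0.867, 0.313, 0.387]]
ft_force: [0.7, -0.7, -1.1]
grip_width: 0.0472
```

```bash
python3 - <<'E'
from h import *
o=observe();f=o['ft_force'];print(o['joint_positions'],o['t'],face(o['position']),'force s,ey,n',f@s,f@ey,f@n,o['grip_width'],-.07*d)
m=camera_model('wrist');p,D=grab_frame('wrist');cv2.imwrite('pics/w6.png',p[:,:,::-1])
X=cloud('wrist',D,m);f=(X-C)@np.c_[s,ey,n]
k=(abs(f[...,0]+.05)<.03)&(abs(f[...,1]-.045)<.03)&(f[...,2]>.05)&(f[...,2]<.14)
g=f[k]
for w in np.arange(.05,.14,.01):
    q=g[abs(g[:,2]-w)<.005]
    if len(q)>5: print(round(w,3),len(q),np.median(q,0))
for t in ["handle_pivot","handle_grip"]:
    for l in landmark_of('wrist',t)[:1]:
        u,v=l['position'];print(t,l['score'],u,v,f[int(v),int(u)])
print(delta(Rt(0),F(*(-.07*d),.108)))
E
```

```text
[ 0.158  0.457 -0.97   2.203  1.308  0.81  -1.059] 7.2 [-0.052  0.042  0.111] force s,ey,n 0.13072087030682433 -0.5104906640015434 -1.3351036194774635 0.047164273071090376 [-0.054  0.044]
0.06 126 [-0.059  0.05   0.062]
0.07 249 [-0.058  0.05   0.07 ]
0.08 276 [-0.058  0.049  0.08 ]
0.09 354 [-0.057  0.049  0.091]
0.1 856 [-0.056  0.048  0.1  ]
0.11 971 [-0.055  0.048  0.11 ]
0.12 1184 [-0.055  0.047  0.12 ]
0.13 2719 [-0.048  0.041  0.13 ]
handle_pivot 0.76 320.7 220.6 [-0.059  0.05   0.064]
handle_grip 0.58 323.7 259.3 [-0.055  0.048  0.111]
(array([ 0.313,  0.019, -0.135]), array([-0.681, -0.003,  0.001]))
```

View pics/w6.png

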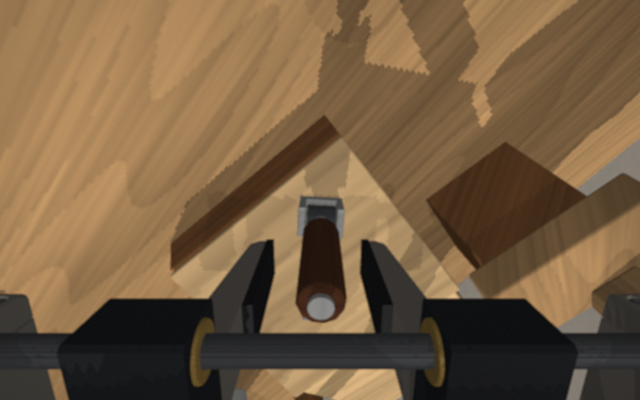

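>>> drive_tool:
  deltas:
    - {"hand": 0.6, "tx": 0, "ty": 0, "tz": 0, "rx": -0.14, "ry": 0, "rz": 0}
    - {"hand": 0.6, "tx": 0.1, "ty": 0, "tz": 0, "rx": -0.28, "ry": 0, "rz": 0}
    - {"hand": 0.6, "tx": 0.3, "ty": 0, "tz": 0, "rx": -0.42, "ry": 0, "rz": 0}
    - {"hand": 0.6, "tx": 0.3, "ty": 0, "tz": 0, "rx": -0.56, "ry": 0, "rz": 0}
    - {"hand": 0.6, "tx": 0.3, "ty": 0, "tz": 0, "rx": -0.68, "ry": 0, "rz": 0}

```text
t: 7.85
position: [0.4968, 0.1997, 0.1517]
eef_rot: [[0.485, 0.207, 0.85], [-0.104, 0.978, -0.179], [-0.868, -0.002, 0.496]]
ft_force: [0.1, -0.1, -0.4]
grip_width: 0.0549
```

>>> drive_tool:
  deltas:
    - {"hand": 0.1, "tx": 0, "ty": 0, "tz": 0, "rx": 0, "ry": 0, "rz": 0}
    - {"hand": 0.1, "tx": 0, "ty": 0, "tz": 0, "rx": 0, "ry": 0, "rz": 0}
    - {"hand": 0.1, "tx": 0, "ty": 0, "tz": 0, "rx": 0, "ry": 0, "rz": 0}
    - {"hand": 0.1, "tx": 0, "ty": 0, "tz": 0, "rx": 0, "ry": 0, "rz": 0}
    - {"hand": 0.1, "tx": 0, "ty": 0, "tz": 0, "rx": 0, "ry": 0, "rz": 0}
  squeeze: 30

```text
t: 8.35
position: [0.4965, 0.1991, 0.1517]
eef_rot: [[0.485, 0.213, 0.848], [-0.106, 0.977, -0.185], [-0.868, 0.0, 0.497]]
ft_force: [-2.6, -2.2, 1.8]
grip_width: 0.0236
```

```bash
cat >> h.py <<'E'
def circ(phis,r=.068,w=.108):
    # phi: crank clockwise travel (deg) from start
    o=observe();f=o['ft_force'];q=face(o['position']);print(o['joint_positions'],o['t'],q,'f s,ey,n',f@s,f@ey,f@n,o['grip_width'])
    a0=np.radians(39); 
    # angle: clockwise seen from outside, up=s,left=ey: pos=(u,v); start u=-cos39,v=sin39 ; moves to v up then u up
    st=lambda p:(-r*np.cos(np.radians(p)+a0), r*np.sin(np.radians(p)+a0))
    print('phi now',np.degrees(np.arctan2(q[1],-q[0]))-39, 'r',np.hypot(q[0],q[1]))
    for p in phis:
        t,rv=delta(Rt(0),F(*st(p),w),o); print(p,t,rv)
E
python3 - <<'E'
from h import *
circ([0,8,18,30,42,54])
E
```

```text
[ 0.189  0.489 -1.014  2.202  1.337  0.841 -0.395] 8.35 [-0.054  0.043  0.108] f s,ey,n -0.8855361319627416 -2.709102409496889 2.612610963470814 0.023616070081310517
phi now -0.5698836112261674 r 0.06892753373679811
0 [ 0.017 -0.005  0.115] [-0.001 -0.004  0.001]
8 [0.014 0.69  0.761] [-0.001 -0.004  0.001]
18 [0.01  1.421 1.694] [-0.001 -0.004  0.001]
30 [0.004 2.068 2.96 ] [-0.001 -0.004  0.001]
42 [-0.001  2.438  4.333] [-0.001 -0.004  0.001]
54 [-0.007  2.514  5.752] [-0.001 -0.004  0.001]
```

>>> drive_tool:
  deltas:
    - {"hand": 0.1, "tx": 0, "ty": 0.7, "tz": 0.7, "rx": 0, "ry": 0, "rz": 0}
    - {"hand": 0.1, "tx": 0, "ty": 1.42, "tz": 1.65, "rx": 0, "ry": 0, "rz": 0}
    - {"hand": 0.1, "tx": 0, "ty": 2.1, "tz": 2.9, "rx": 0, "ry": 0, "rz": 0}
    - {"hand": 0.1, "tx": 0, "ty": 2.48, "tz": 4.3, "rx": 0, "ry": 0, "rz": 0}
    - {"hand": 0.1, "tx": 0, "ty": 2.55, "tz": 5.7, "rx": 0, "ry": 0, "rz": 0}

```text
t: 8.85
position: [0.5496, 0.2131, 0.1797]
eef_rot: [[0.483, 0.213, 0.849], [-0.108, 0.977, -0.184], [-0.869, -0.003, 0.495]]
ft_force: [-10.7, -4.9, 5.0]
grip_width: 0.0233
```

```bash
python3 - <<'E'
from h import *
circ([54,67,80,94,108,122,136,150],r=.069)
p,D=grab_frame('side');cv2.imwrite('pics/s7.png',cv2.resize(p[160:300,180:380,::-1],None,fx=4,fy=4))
p,D=grab_frame('wrist');cv2.imwrite('pics/w7.png',p[...,::-1])
E
```

```text
[ 0.203  0.522 -1.016  2.067  1.266  0.884 -0.239] 8.85 [0.002 0.068 0.108] f s,ey,n -5.625358271685113 -7.072459385192205 9.052571483399005 0.0233336405821914
phi now 52.9906084915072 r 0.06778164990561808
54 [-0.003  0.116  0.126] [-0.    -0.005  0.003]
67 [-0.01  -0.141  1.666] [-0.    -0.005  0.003]
80 [-0.017 -0.739  3.11 ] [-0.    -0.005  0.003]
94 [-0.021 -1.727  4.47 ] [-0.    -0.005  0.003]
108 [-0.023 -3.015  5.552] [-0.    -0.005  0.003]
122 [-0.022 -4.527  6.289] [-0.    -0.005  0.003]
136 [-0.019 -6.172  6.639] [-0.    -0.005  0.003]
150 [-0.013 -7.853  6.581] [-0.    -0.005  0.003]
```

View pics/w7.png

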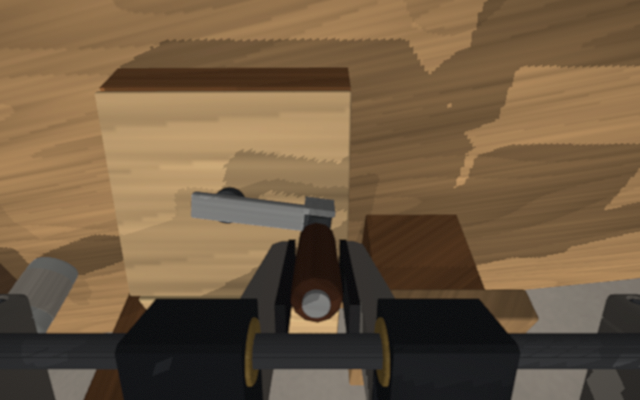

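View pics/s7.png

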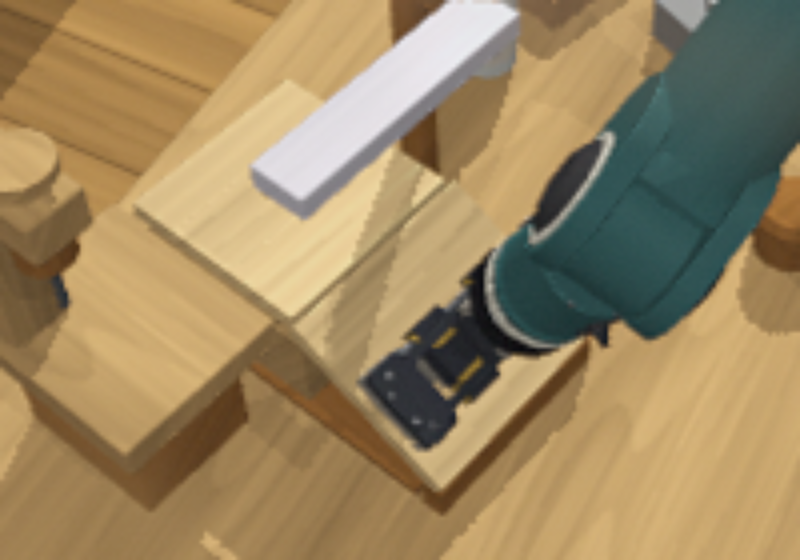

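>>> drive_tool:
  deltas:
    - {"hand": 0.1, "tx": 0, "ty": -0.05, "tz": 1.5, "rx": 0, "ry": 0, "rz": 0}
    - {"hand": 0.1, "tx": 0, "ty": -0.7, "tz": 3.05, "rx": 0, "ry": 0, "rz": 0}
    - {"hand": 0.1, "tx": 0, "ty": -1.7, "tz": 4.45, "rx": 0, "ry": 0, "rz": 0}
    - {"hand": 0.1, "tx": 0, "ty": -3.0, "tz": 5.55, "rx": 0, "ry": 0, "rz": 0}
    - {"hand": 0.1, "tx": 0, "ty": -4.5, "tz": 6.3, "rx": 0, "ry": 0, "rz": 0}

```text
t: 9.45
position: [0.591, 0.1594, 0.2095]
eef_rot: [[0.48, 0.21, 0.852], [-0.103, 0.978, -0.183], [-0.871, 0.0, 0.491]]
ft_force: [-13.8, 1.9, -0.8]
grip_width: 0.0237
```

```bash
python3 - <<'E'
from h import *
circ([122,136,150,164,178,192],r=.069)
E
```

```text
[ 0.369  0.493 -1.045  2.017  1.191  0.833 -0.025] 9.45 [0.062 0.024 0.108] f s,ey,n -12.487072146801161 -1.0251721003962262 6.230539238760236 0.02365890338551202
phi now 119.90483760404459 r 0.06657820875433404
122 [-0.012 -0.15   0.312] [ 0.001 -0.01  -0.001]
136 [-0.016 -1.795  0.66 ] [ 0.001 -0.01  -0.001]
150 [-0.017 -3.476  0.6  ] [ 0.001 -0.01  -0.001]
164 [-0.013 -5.092  0.135] [ 0.001 -0.01  -0.001]
178 [-0.006 -6.548 -0.707] [ 0.001 -0.01  -0.001]
192 [ 0.005 -7.757 -1.876] [ 0.001 -0.01  -0.001]
```

>>> drive_tool:
  deltas:
    - {"hand": 0.1, "tx": 0, "ty": -1.65, "tz": 0.2, "rx": 0, "ry": 0, "rz": 0}
    - {"hand": 0.1, "tx": 0, "ty": -3.3, "tz": 0.15, "rx": 0, "ry": 0, "rz": 0}
    - {"hand": 0.1, "tx": 0, "ty": -4.9, "tz": -0.3, "rx": 0, "ry": 0, "rz": 0}
    - {"hand": 0.1, "tx": 0, "ty": -6.35, "tz": -1.1, "rx": 0, "ry": 0, "rz": 0}
    - {"hand": 0.1, "tx": 0, "ty": -7.5, "tz": -2.2, "rx": 0, "ry": 0, "rz": 0}

```text
t: 9.95
position: [0.5612, 0.0893, 0.2015]
eef_rot: [[0.489, 0.211, 0.847], [-0.103, 0.978, -0.184], [-0.866, 0.002, 0.499]]
ft_force: [3.8, 0.0, 0.7]
grip_width: 0.0231
```

```bash
python3 - <<'E'
from h import *
circ([192,206,220,234,248,262],r=.068)
p,D=grab_frame('side');cv2.imwrite('pics/s8.png',cv2.resize(p[160:300,180:380,::-1],None,fx=4,fy=4))
X=cloud('side',D);k=(np.linalg.norm((X-[.765,.105,.14])[...,:2],axis=-1)<.04);print('table z',np.nanmedian(X[k][:,2]))
p,D=grab_frame('wrist');cv2.imwrite('pics/w8.png',p[...,::-1])
E
```

```text
[ 0.55   0.405 -1.067  2.142  1.2    0.695  0.02 ] 9.95 [ 0.046 -0.051  0.108] f s,ey,n 3.524915201725947 0.8084280523198214 -1.2649158786855974 0.023075215735813445
phi now -171.01098907542897 r 0.0683826176166405
192 [ 0.01  -0.204 -0.297] [-0.001 -0.001 -0.002]
206 [ 0.009 -1.083 -1.702] [-0.001 -0.001 -0.002]
220 [ 0.009 -1.597 -3.278] [-0.001 -0.001 -0.002]
234 [ 0.01  -1.714 -4.931] [-0.001 -0.001 -0.002]
248 [ 0.012 -1.428 -6.564] [-0.001 -0.001 -0.002]
262 [ 0.015 -0.755 -8.078] [-0.001 -0.001 -0.002]
table z 0.13814199925681536
```

View pics/w8.png

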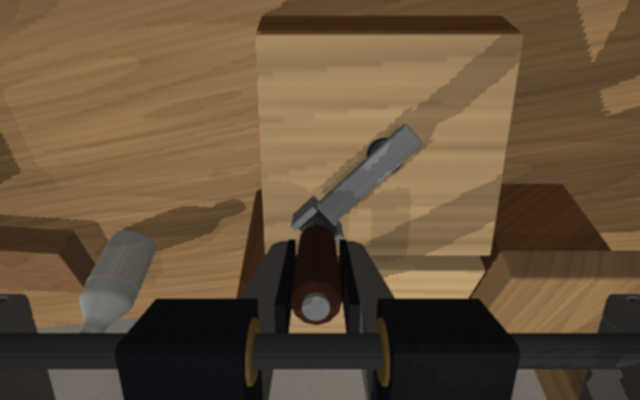

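View pics/s8.png

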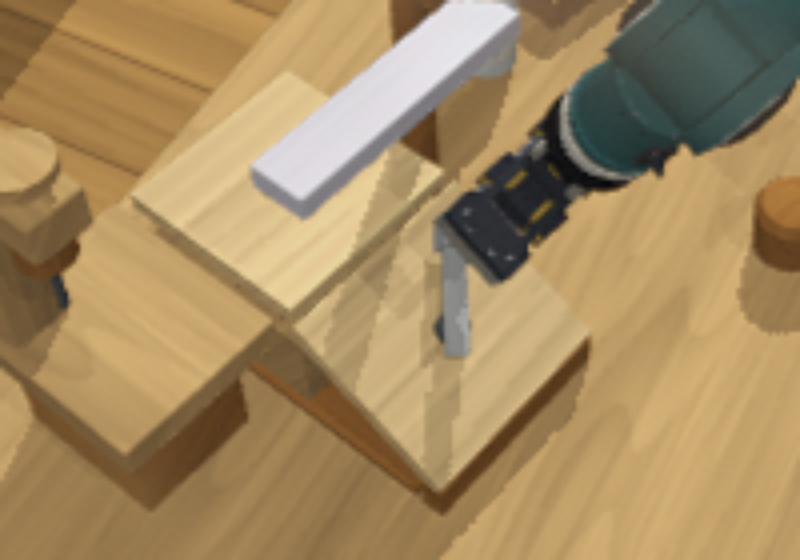

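>>> drive_tool:
  deltas:
    - {"hand": 0.1, "tx": 0, "ty": -1.0, "tz": -1.5, "rx": 0, "ry": 0, "rz": 0}
    - {"hand": 0.1, "tx": 0, "ty": -1.5, "tz": -3.0, "rx": 0, "ry": 0, "rz": 0}
    - {"hand": 0.1, "tx": 0, "ty": -1.65, "tz": -4.6, "rx": 0, "ry": 0, "rz": 0}
    - {"hand": 0.1, "tx": 0, "ty": -1.4, "tz": -6.2, "rx": 0, "ry": 0, "rz": 0}
    - {"hand": 0.1, "tx": 0, "ty": -0.75, "tz": -7.7, "rx": 0, "ry": 0, "rz": 0}

```text
t: 10.55
position: [0.4917, 0.0905, 0.1618]
eef_rot: [[0.484, 0.221, 0.847], [-0.118, 0.975, -0.187], [-0.867, -0.009, 0.498]]
ft_force: [-13.1, -10.0, 12.3]
grip_width: 0.0235
```

```bash
python3 - <<'E'
from h import *
circ([262,270,280,290,298,304],r=.069)
for c in('side','top'):
    p,D=grab_frame(c)
    X=cloud(c,D);k=(np.linalg.norm((X-[.775,.105,.14])[...,:2],axis=-1)<.03);k2=(np.linalg.norm((X-[.77,.27,.14])[...,:2],axis=-1)<.03);print('table z',np.nanmedian(X[k][:,2]),np.nanmedian(X[k2][:,2]))
E
```

```text
[ 0.488  0.362 -1.043  2.305  1.326  0.659 -0.224] 10.55 [-0.033 -0.064  0.108] f s,ey,n -3.142024100245928 -12.589272939514531 15.959633425676056 0.02354694512042625
phi now -101.74881583811542 r 0.07241872796698445
262 [-0.026  0.522 -0.24 ] [-0.004 -0.003  0.013]
270 [-0.032  1.071 -1.031] [-0.004 -0.003  0.013]
280 [-0.041  1.903 -1.9  ] [-0.004 -0.003  0.013]
290 [-0.052  2.873 -2.611] [-0.004 -0.003  0.013]
298 [-0.062  3.728 -3.051] [-0.004 -0.003  0.013]
304 [-0.071  4.406 -3.301] [-0.004 -0.003  0.013]
table z 0.14400104017869964 0.14771954903051765
table z 0.14470171452676972 0.14886240191312006
```

>>> drive_tool:
  deltas:
    - {"hand": 0.1, "tx": 0, "ty": 0.6, "tz": -0.8, "rx": 0, "ry": 0, "rz": 0}
    - {"hand": 0.1, "tx": 0, "ty": 1.4, "tz": -1.6, "rx": 0, "ry": 0, "rz": 0}
    - {"hand": 0.1, "tx": 0, "ty": 2.35, "tz": -2.35, "rx": 0, "ry": 0, "rz": 0}
    - {"hand": 0.1, "tx": 0, "ty": 3.2, "tz": -2.75, "rx": 0, "ry": 0, "rz": 0}
    - {"hand": 0.1, "tx": 0, "ty": 3.9, "tz": -3.0, "rx": 0, "ry": 0, "rz": 0}

```text
t: 11.15
position: [0.4721, 0.1384, 0.1448]
eef_rot: [[0.479, 0.214, 0.851], [-0.108, 0.977, -0.185], [-0.871, -0.003, 0.491]]
ft_force: [-10.8, -2.3, 0.2]
grip_width: 0.0236
```

```bash
python3 - <<'E'
from h import *
circ([290,298,304,310,316],r=.069)
for c in('side','top'):
    p,D=grab_frame(c)
    X=cloud(c,D);k=(np.linalg.norm((X-[.775,.105,.14])[...,:2],axis=-1)<.03);k2=(np.linalg.norm((X-[.77,.27,.14])[...,:2],axis=-1)<.03);print('table z',np.nanmedian(X[k][:,2]),np.nanmedian(X[k2][:,2]))
p,D=grab_frame('wrist');cv2.imwrite('pics/w9.png',p[...,::-1])
E
```

```text
[ 0.339  0.418 -1.04   2.312  1.37   0.739 -0.38 ] 11.15 [-0.067 -0.022  0.108] f s,ey,n -8.561108036842855 -4.534193200211405 5.225238535476328 0.023625594042470437
phi now -56.922860993271016 r 0.07046498263716007
290 [-0.031 -1.385  0.791] [-0.001 -0.01   0.004]
298 [-0.03  -0.527  0.353] [-0.001 -0.01   0.004]
304 [-0.031  0.151  0.106] [-0.001 -0.01   0.004]
310 [-0.032  0.852 -0.069] [-0.001 -0.01   0.004]
316 [-0.034  1.567 -0.17 ] [-0.001 -0.01   0.004]
table z 0.14821197384256468 0.14754683603772156
table z 0.14843601808403017 0.1485098327635811
```

View pics/w9.png

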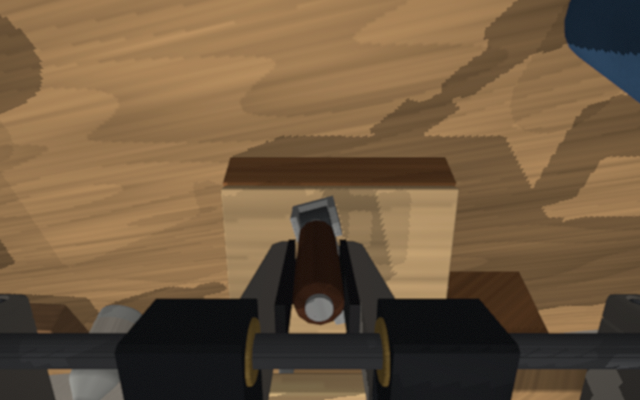

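>>> drive_tool:
  deltas:
    - {"hand": 0.7, "tx": 0, "ty": 0, "tz": 0, "rx": 0, "ry": 0, "rz": 0}
    - {"hand": 0.7, "tx": 0, "ty": 0, "tz": 0, "rx": 0, "ry": 0, "rz": 0}
    - {"hand": 0.7, "tx": 0, "ty": 0, "tz": 0, "rx": 0, "ry": 0, "rz": 0}
    - {"hand": 0.7, "tx": 0, "ty": 0, "tz": 0, "rx": 0, "ry": 0, "rz": 0}
    - {"hand": 0.7, "tx": 0, "ty": 0, "tz": 0, "rx": 0, "ry": 0, "rz": 0}

```text
t: 11.8
position: [0.4762, 0.1398, 0.1476]
eef_rot: [[0.486, 0.212, 0.848], [-0.104, 0.977, -0.184], [-0.868, 0.001, 0.497]]
ft_force: [0.7, -0.1, -0.9]
grip_width: 0.0614
```

>>> drive_tool:
  deltas:
    - {"hand": 0.7, "tx": -1, "ty": 0, "tz": 0, "rx": 0, "ry": 0, "rz": 0}
    - {"hand": 0.7, "tx": -3, "ty": 0, "tz": 0, "rx": 0, "ry": 0, "rz": 0}
    - {"hand": 0.7, "tx": -5, "ty": 0, "tz": 0, "rx": 0, "ry": 0, "rz": 0}
    - {"hand": 0.7, "tx": -7, "ty": 0, "tz": 0, "rx": 0, "ry": 0, "rz": 0}
    - {"hand": 0.7, "tx": -9, "ty": 0, "tz": 0, "rx": 0, "ry": 0, "rz": 0}

```text
t: 12.3
position: [0.4317, 0.1495, 0.2258]
eef_rot: [[0.485, 0.211, 0.849], [-0.104, 0.978, -0.183], [-0.868, 0.001, 0.496]]
ft_force: [-1.7, -0.1, 1.2]
grip_width: 0.0643
```

```bash
python3 - <<'E'
from h import *
o=observe();print(o['joint_positions'],o['t'],o['position'],face(o['position']))
for c in('side','top'):
    p,D=grab_frame(c)
    X=cloud(c,D);k=(np.linalg.norm((X-[.775,.105,.14])[...,:2],axis=-1)<.03);k2=(np.linalg.norm((X-[.77,.27,.14])[...,:2],axis=-1)<.03);print('table z',np.nanmedian(X[k][:,2]),np.nanmedian(X[k2][:,2]))
    if c=='top': cv2.imwrite('pics/t10.png',p[...,::-1])
p,D=grab_frame('wrist');cv2.imwrite('pics/w10.png',p[...,::-1])
dr=np.array([.4455,.895,0]); R=np.c_[-ez,dr,np.cross(-ez,dr)]
R2=np.c_[-ez,-dr,np.cross(-ez,-dr)]
tip=np.array([.5318,-.379,.115])
tgt=tip-dr*.06; tgt[2]=.2
for r in (R,R2): print(tgt,delta(r,tgt))
E
```

```text
[ 0.608  0.131 -1.297  2.3    0.925  0.667 -0.016] 12.3 [0.432 0.149 0.226] [-0.063 -0.019  0.199]
table z 0.1481889271068173 0.14771444303922854
table z 0.1489444017808652 0.1484027486707098
[ 0.505 -0.433  0.2  ] (array([ 12.026, -55.24 ,  15.501]), array([ 0.241,  0.521, -0.064]))
[ 0.505 -0.433  0.2  ] (array([ 12.026, -55.24 ,  15.501]), array([-2.803,  0.093,  0.751]))
```

View pics/w10.png

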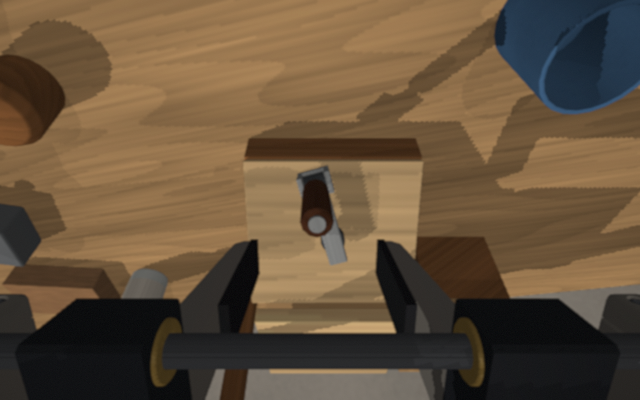

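View pics/t10.png

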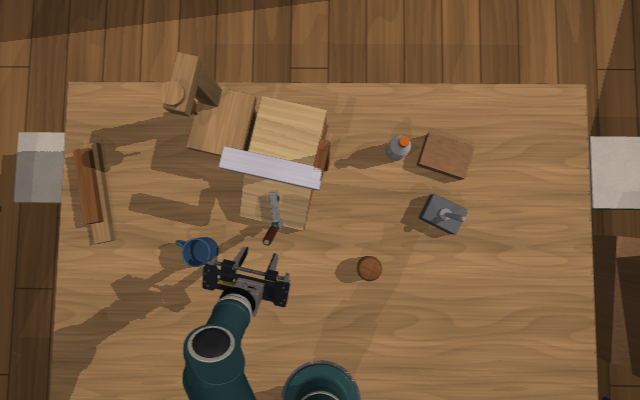

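>>> drive_tool:
  deltas:
    - {"hand": 0.2, "tx": 0, "ty": -4, "tz": 0, "rx": 0, "ry": 0, "rz": 0}
    - {"hand": 0, "tx": 0, "ty": -9, "tz": 0, "rx": 0.05, "ry": 0.1, "rz": 0}
    - {"hand": 0, "tx": 0.5, "ty": -14, "tz": 1, "rx": 0.1, "ry": 0.2, "rz": 0}
    - {"hand": 0, "tx": 1, "ty": -19, "tz": 2, "rx": 0.15, "ry": 0.3, "rz": 0}
    - {"hand": 0, "tx": 2, "ty": -24, "tz": 4, "rx": 0.2, "ry": 0.4, "rz": -0.04}

```text
t: 12.95
position: [0.4176, -0.0118, 0.2241]
eef_rot: [[0.17, 0.37, 0.913], [-0.043, 0.929, -0.368], [-0.984, 0.023, 0.174]]
ft_force: [1.3, 0.5, 0.7]
grip_width: 0.0268
```

```bash
cat >> h.py <<'E'
dr=np.array([.4455,.895,0]); Rs=np.c_[-ez,dr,np.cross(-ez,dr)];tip=np.array([.5318,-.379,.115])
E
python3 - <<'E'
from h import *
o=observe();print(o['joint_positions'],o['t'],o['position'])
tgt=tip-dr*.065; tgt[2]=.2
print(delta(Rs,tgt))
E
```

```text
[ 0.924  0.063 -1.018  2.208  0.167  0.74   0.987] 12.95 [ 0.418 -0.012  0.224]
(array([  5.675, -36.403,  23.027]), array([ 0.081,  0.174, -0.03 ]))
```

>>> drive_tool:
  deltas:
    - {"hand": 0, "tx": 0, "ty": -4, "tz": 2, "rx": 0.04, "ry": 0.08, "rz": 0}
    - {"hand": 0, "tx": 1, "ty": -8, "tz": 4, "rx": 0.08, "ry": 0.174, "rz": -0.03}
    - {"hand": 0, "tx": 1.5, "ty": -12, "tz": 7, "rx": 0.08, "ry": 0.174, "rz": -0.03}
    - {"hand": 0, "tx": 2, "ty": -16, "tz": 9, "rx": 0.08, "ry": 0.174, "rz": -0.03}
    - {"hand": 0, "tx": 3, "ty": -20, "tz": 12, "rx": 0.08, "ry": 0.174, "rz": -0.03}

```text
t: 13.45
position: [0.4581, -0.2442, 0.209]
eef_rot: [[-0.0, 0.448, 0.894], [0.001, 0.894, -0.448], [-1.0, 0.001, -0.001]]
ft_force: [1.4, 1.7, 0.7]
grip_width: 0.0007
```

```bash
python3 - <<'E'
from h import *
o=observe();print(o['joint_positions'],o['t'],o['position'],o['grip_width'])
tgt=tip-dr*.065; tgt[2]=.2
print(delta(Rs,tgt))
E
```

```text
[ 1.078  0.398 -0.799  1.903  0.34   0.981  1.232] 13.45 [ 0.458 -0.244  0.209] 0.0006508138315394937
(array([  0.88 , -15.255,  12.633]), array([-0.002, -0.001, -0.001]))
```

>>> drive_tool:
  deltas:
    - {"hand": 0, "tx": 0, "ty": -4, "tz": 3, "rx": 0, "ry": 0, "rz": 0}
    - {"hand": 0, "tx": 0, "ty": -8, "tz": 6, "rx": 0, "ry": 0, "rz": 0}
    - {"hand": 0, "tx": 0, "ty": -12, "tz": 9, "rx": 0, "ry": 0, "rz": 0}
    - {"hand": 0, "tx": 0, "ty": -15.2, "tz": 12.6, "rx": 0, "ry": 0, "rz": 0}
    - {"hand": 0, "tx": 0, "ty": -15.2, "tz": 12.6, "rx": 0, "ry": 0, "rz": 0}

```text
t: 13.95
position: [0.5024, -0.4414, 0.2065]
eef_rot: [[-0.0, 0.455, 0.891], [0.0, 0.891, -0.455], [-1.0, 0.0, -0.0]]
ft_force: [0.4, -0.4, -0.3]
grip_width: 0.0004
```

```bash
python3 - <<'E'
from h import *
o=observe();print(o['joint_positions'],o['t'],o['position'],o['grip_width'])
p,D=grab_frame('wrist');cv2.imwrite('pics/w11.png',p[...,::-1])
tgt=tip-dr*.065; tgt[2]=.112
print(delta(Rs,tgt))
E
```

```text
[ 1.133  0.634 -0.69   1.541  0.431  1.124  1.449] 13.95 [ 0.502 -0.441  0.206] 0.000406494859316825
(array([ 9.492, -0.015,  0.037]), array([-0.007, -0.002, -0.002]))
```

View pics/w11.png

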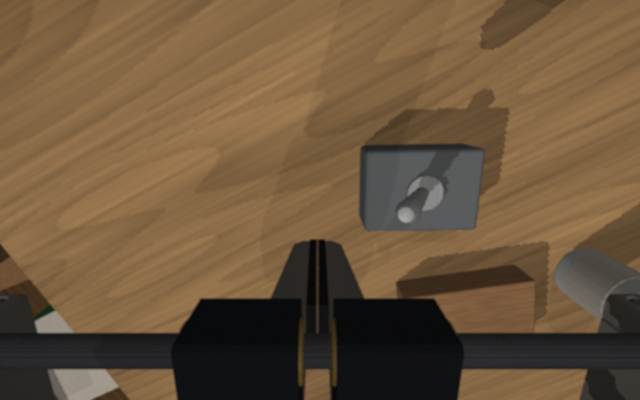

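```bash
python3 - <<'E'
from h import *
o=observe();m=camera_model('wrist');p,D=grab_frame('wrist')
q=back('wrist',405,211,D[211,405],m);print(q,o['eef_rot'].T@(q-o['position']))
for l in landmark_of('wrist','toggle_tip')[:1]:
    u,v=l['position'];q=back('wrist',u,v,D[int(v),int(u)],m);print(l['score'],u,v,q,o['eef_rot'].T@(q-o['position']),proj('wrist',tip,m))
E
```

```text
[ 0.529 -0.377  0.121] [ 0.086  0.065 -0.004]
0.97 402.0 214.2 [ 0.53 -0.38  0.12] [ 0.087  0.063 -0.001] (np.float64(402.5903677436782), np.float64(213.4058830344617))
```

>>> drive_tool:
  deltas:
    - {"hand": 0, "tx": 3, "ty": 0, "tz": 0, "rx": 0, "ry": 0, "rz": 0}
    - {"hand": 0, "tx": 6, "ty": 0, "tz": 0, "rx": 0, "ry": 0, "rz": 0}
    - {"hand": 0, "tx": 9.2, "ty": 0, "tz": 0, "rx": 0, "ry": 0, "rz": 0}
    - {"hand": 0, "tx": 9.2, "ty": 1, "tz": -0.1, "rx": 0, "ry": 0, "rz": 0}
    - {"hand": 0, "tx": 9.2, "ty": 2.5, "tz": -0.1, "rx": 0, "ry": 0, "rz": 0}

```text
t: 14.6
position: [0.5145, -0.4099, 0.1195]
eef_rot: [[0.003, 0.447, 0.895], [0.001, 0.895, -0.447], [-1.0, 0.002, 0.002]]
ft_force: [0.7, 1.0, 0.8]
grip_width: 0.0003
```

>>> drive_tool:
  deltas:
    - {"hand": 0, "tx": 0, "ty": 1.0, "tz": 0, "rx": 0, "ry": 0, "rz": 0}
    - {"hand": 0, "tx": 0, "ty": 2.2, "tz": 0, "rx": 0, "ry": 0, "rz": 0}
    - {"hand": 0, "tx": 0, "ty": 3.4, "tz": 0, "rx": 0, "ry": 0, "rz": 0}
    - {"hand": 0, "tx": 0, "ty": 4.6, "tz": 0, "rx": 0, "ry": 0, "rz": 0}
    - {"hand": 0, "tx": 0, "ty": 5.6, "tz": 0, "rx": 0, "ry": 0, "rz": 0}

```text
t: 15.1
position: [0.5405, -0.359, 0.1198]
eef_rot: [[0.005, 0.446, 0.895], [0.002, 0.895, -0.446], [-1.0, 0.004, 0.004]]
ft_force: [0.2, 0.3, -0.8]
grip_width: 0.0006
```

```bash
python3 - <<'E'
from h import *
o=observe();print(o['joint_positions'],o['t'],o['position'],o['ft_force'])
p,D=grab_frame('wrist');cv2.imwrite('pics/w12.png',p[...,::-1])
E
```

```text
[ 0.992  0.697 -0.656  1.658  0.495  0.955  1.267] 15.1 [ 0.541 -0.359  0.12 ] [ 0.191  0.277 -0.753]
```

View pics/w12.png

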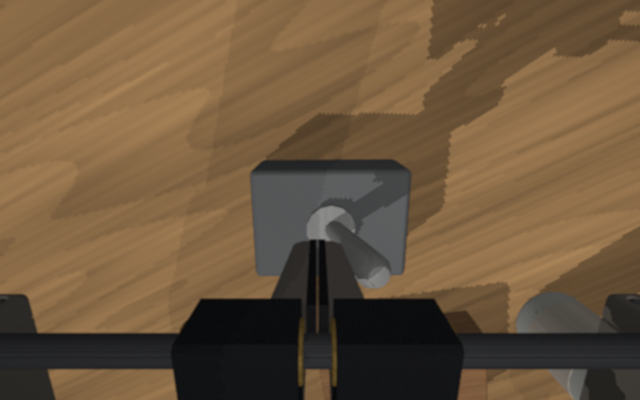

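Bat has gone over to the right (tip at about 376,276), away from the fingers. Retreat and check.

>>> drive_tool:
  deltas:
    - {"hand": 0, "tx": 0, "ty": -1.5, "tz": 0, "rx": 0, "ry": 0, "rz": 0}
    - {"hand": 0, "tx": 0, "ty": -4, "tz": 0, "rx": 0, "ry": 0, "rz": 0}
    - {"hand": 0, "tx": -3, "ty": -6, "tz": 0, "rx": 0, "ry": 0, "rz": 0}
    - {"hand": 0, "tx": -7, "ty": -8, "tz": 0, "rx": 0, "ry": 0, "rz": 0}
    - {"hand": 0, "tx": -11, "ty": -10, "tz": -1, "rx": 0, "ry": 0, "rz": 0}

```text
t: 15.65
position: [0.484, -0.4487, 0.2295]
eef_rot: [[0.004, 0.449, 0.894], [0.002, 0.894, -0.449], [-1.0, 0.003, 0.002]]
ft_force: [0.5, 0.2, -0.8]
grip_width: 0.0006
```

>>> drive_tool:
  deltas:
    - {"hand": 0, "tx": -1, "ty": -4, "tz": -3, "rx": 0, "ry": 0, "rz": 0}
    - {"hand": 0, "tx": -1, "ty": -8, "tz": -6, "rx": 0, "ry": 0, "rz": 0}
    - {"hand": 0, "tx": -1, "ty": -11, "tz": -8, "rx": 0, "ry": 0, "rz": 0}
    - {"hand": 0, "tx": -1, "ty": -11, "tz": -8, "rx": 0, "ry": 0, "rz": 0}
    - {"hand": 0, "tx": -1, "ty": -11, "tz": -8, "rx": 0, "ry": 0, "rz": 0}

```text
t: 16.15
position: [0.3625, -0.5107, 0.2384]
eef_rot: [[0.004, 0.451, 0.893], [0.001, 0.893, -0.451], [-1.0, 0.003, 0.003]]
ft_force: [0.4, -0.6, -0.3]
grip_width: 0.0005
```

```bash
python3 - <<'E'
from h import *
o=observe();print(o['joint_positions'],o['t'],o['position'],o['ft_force'])
for c in('side','top'):
    p,D=grab_frame(c);cv2.imwrite(f'pics/{c}13.png',p[...,::-1])
    X=cloud(c,D);k=(np.linalg.norm((X-[.775,.105,.14])[...,:2],axis=-1)<.03);k2=(np.linalg.norm((X-[.77,.27,.14])[...,:2],axis=-1)<.03);print('table z',np.nanmedian(X[k][:,2]),np.nanmedian(X[k2][:,2]))
    f=(X-C)@np.c_[s,ey,n];g=f[(abs(f[...,0]+.065)<.04)&(abs(f[...,1]+.02)<.04)&(f[...,2]>.05)&(f[...,2]<.15)]
    for w in (.06,.08,.1,.12,.13):
        q=g[abs(g[:,2]-w)<.006]
        if len(q): print(w,len(q),q.mean(0))
    for l in landmark_of(c,'toggle_tip')[:1]:
        u,v=l['position'];print('tip',l['score'],u,v,X[int(v),int(u)])
E
```

```text
[ 1.415  0.532 -0.717  1.623  0.374  1.127  1.708] 16.15 [ 0.362 -0.511  0.238] [ 0.408 -0.583 -0.275]
table z 0.14866928946108238 0.14782560369798947
0.06 10 [-0.064 -0.01   0.063]
0.08 12 [-0.062 -0.009  0.079]
0.1 13 [-0.061 -0.01   0.1  ]
0.12 13 [-0.058 -0.01   0.121]
0.13 51 [-0.061 -0.015  0.13 ]
tip 0.62 355.5 152.4 [ 0.56  -0.316  0.112]
table z 0.1483678922137428 0.14857800526567577
0.06 12 [-0.056 -0.02   0.061]
0.08 22 [-0.055 -0.021  0.08 ]
0.1 17 [-0.054 -0.019  0.101]
0.12 22 [-0.052 -0.02   0.12 ]
0.13 58 [-0.058 -0.018  0.13 ]
tip 0.63 442.3 206.0 [ 0.566 -0.322  0.123]
```

View pics/side13.png

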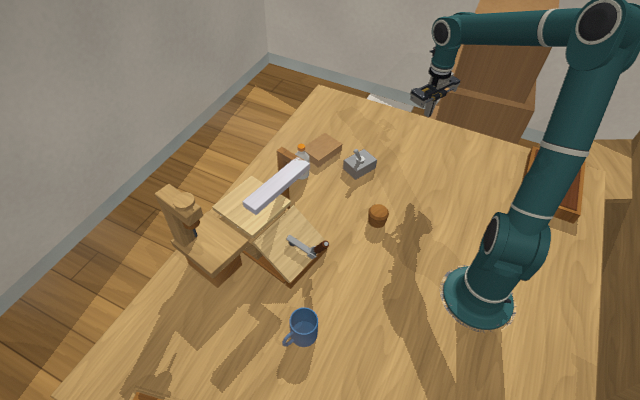

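View pics/top13.png

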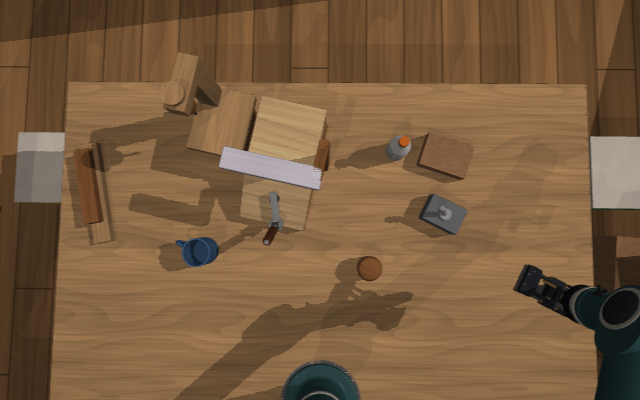

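```bash
python3 -c "
from cell import *
print(job_done(),observe()['t'])"
```

```text
the job is handed in; nothing more can be done
the job is handed in; nothing more can be done
```

The crank handle stands out, the lift table is level with the drill stand's table, and the bat toggle is over on its other side. I handed the job in at about 16.4 s, with the gripper clear of everything.

**What I did**
1. I gripped the folded handle and swung it out to its stop. The pads slipped off the sleeve at the end of the swing, once the handle was already at its stop, so I regripped before cranking.
2. I cranked clockwise by about 304°, then let go and backed away.
3. I flipped the bat by pushing it with closed fingers.

**Last checks, after backing away**
- **Lift table:** 148.7 mm against the stand's 147.8 mm in the side camera, and 148.4 mm against 148.6 mm in the top camera. Both are within 1 mm of level; the limit is 4 mm.
- **Handle:** about 86° out by depth, so a few degrees short of square but well over what is required.
- **Toggle:** its tip is at about (0.56, −0.32), which is where it should be when switched on (about +0.45 rad).
- **Bottle, box, mug and jar:** they look unmoved compared with the first pictures. I judged this by eye and did not measure it.

**Disagreement:** my first estimate of the crank travel was 292°. It took about 304° by the tool's position, so I stopped on the measured table height instead.

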